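Clamp a game cartridge in the cam clamp and park the cam in its dwell

TASK

Take the yellow-labelled cartridge out of the rack, stand it upright in the nest of the hand-cranked cam clamp and let it go. Then turn the crank gently counter-clockwise (seen from above), without straining the sprung handle inwards or outwards, until the follower rests on the flat dwell of the orange cam, so that the red jaw stays firmly clamped on the cartridge after you let go. Leave the other cartridge, the joystick and the coaster where they are.

Things in the scene. Friction and masses are not known exactly. Their poses are not given: they have to be found in the camera images.
- cartridge: The matte black game cartridge with the yellow label, standing on its short edge in one of the two slots of the rack: 18 mm thick (its x), 66 mm wide (its y), 80 mm high (its z, up), 90 g. Origin at the centre of its underside. Take it by its thickness, near the top.
- other_cartridge: The same cartridge with a blue label, in the other slot of the rack. Must stay. Origin at the centre of its underside.
- rack: Fixed wooden rack, 150 x 86 x 26 mm. Two slots 23 x 74 mm, 20 mm deep, floor 6 mm above the board, centred 38 mm either side of the origin along its x. Origin at the centre of its underside.
- clamp: The fixed cam clamp on a blue base plate 250 x 100 x 12 mm (from 57 mm behind the origin to 193 mm ahead along its x). Origin on the board straight below the crank shaft; x points from the shaft along the follower to the nest, z up. Orange cam: low part, rise, flat dwell, steep fall. Let go on the rise, it springs back; past the dwell the crank jumps ahead and the jaw opens.
- shaft (a point): On the vertical crank shaft's axis, 80 mm above the board; axes as clamp. Cranking from the start: up to 52 degrees free (1 to 2 N at the handle), then the cam rises over 86 degrees (18 mm lift), the force along the handle's path growing to about 11 N; then the dwell, 24 degrees long: within 6 degrees the force drops to 1 to 2 N, and the crank stays where it is left.
- nest (a point): Centre of the nest floor, 12 mm above the board, 149 mm ahead of the shaft; axes as clamp. The cartridge stands here, thickness along the clamp's x. With the cam low the nest is 28 mm wide along x, from the jaw's face (14 mm before this point) to the steel backstop (14 mm beyond), both 46 mm high above the board. Along y: two ribs 10 mm high, 78 mm apart inside.
- jaw: Red jaw, face 50 x 30 mm, pushed by the follower through 4 N/mm springs. On the cam's rise it slides the cartridge to the backstop and stops there, well before the dwell; from then only its springs are pressed together, to about 30 N in the dwell. Origin below the shaft axis when the cam is low (face 135 mm ahead of it along x); axes as clamp.
- crank: Flat steel crank arm on top of the shaft. Origin on the shaft's axis at board height, x along the arm to the handle. At the start it points 59 to 163 degrees counter-clockwise of the clamp's x. It was set on the shaft by hand: its angle to the cam below differs by up to 29 degrees either way, so its angle does not tell where the dwell is; the force at the handle does.
- handle (a point): Middle of the crank's upright black handle: a freely spinning sleeve 20 mm in diameter, from 71 to 126 mm above the board, 65 mm from the shaft's axis when unstrained; this point is 103 mm above the board. It can be held from above, wrist unturned, while it goes round. It stays with the sprung spindle: see strain.
- joystick: Orange joystick, base 95 x 95 x 30 mm, 116 mm high. Bystander. Origin at the centre of its underside.
- coaster: Blue ceramic coaster, 94 mm across, 8 mm thick. Bystander. Origin at the centre of its underside.
- strain (a joint): How far the handle is pushed outwards (+) or inwards (-) along its slot in the crank arm, m; 0 when free. Centring springs give 5 N of side force per mm. More than 4 mm (20 N) either way strains the crank and fails the job, so watch the side force and keep it low. Open the fingers slowly at the end, lest they flick the crank out of the dwell.
Things that resemble listed ones, but are neither listed nor needed, are in the scene too. Leave any pink or turquoise look-alike of the cartridge alone.

How it is judged:
By the outcome, as a careful person would: the job done as asked, in the order asked, and still so for the second after the job is handed in, with the robot touching nothing.
It also fails if it takes over 72 s, if anything falls off the work surface, if the arm or the gripper's body presses on something with over 40 N, if the wrist force passes 120 N, or if a joint passes its speed limit or range.

ROBOT

A 6-joint arm with a two-finger parallel gripper is mounted at the origin on the work surface. World frame = base frame: x ahead of the robot, y to its left, z up, the work surface at z = 0. Lengths are in m, angles in rad, forces in N, time in s.
With the tool pointing down it reaches from about 0.375 to 0.9 m from the base axis. Payload 3.1 kg.
Tool frame: the origin (TCP) lies midway between the tips of the shut fingers; the grasp point (between the pads) lies 19 mm behind it; x points along the fingers, z is the direction in which the jaws open and shut, and the axes are right-handed (so a half turn about x gives the same grasp; the last joint's range is limited). The gripper opens to 85 mm and grips with 20 to 120 N. Pads are 22 mm wide; open, the fingers measure 114 mm over their backs; the gripper's body (76 mm by 85 mm) begins 54 mm behind the grasp point. The pads swing forward as they close: fully open they stand 13 mm farther back than shut.
Start: joints at [-1.353, 0.527, 1.433, -0, 1.181, -0.178], TCP at [0.241, -0.577, 0.206] pointing down, gripper open.
Joint ranges: [-3.08, 3.08], [-0.75, 2.2], [0.22, 2.44], [-1.43, 4.57], [0, 2.65], [-2.85, 2.85]. Speed limits (rad/s): [2.79, 2.79, 3.14, 3.14, 3.14, 3.14].

INTERFACE

Orientations are given as a unit quaternion [x, y, z, w].
In Python, from station import telemetry, optics, manip gives the robot as it stands.
- The arm moves only by the tool step_arm, never from a script. Its argument "commands" is a list of rows, each a list of 4 numbers: the shift along the tool's x, y, z in m, then the turn about the tool's x in rad. A call has 1 to 8 rows; each row is the pose to reach, as a shift and turn from the pose measured when the call began, along the tool's axes at that moment; what a row does not reach only later rows make up. A row lasts 1/12 s, in which the tool goes at most 41.7 mm and 7.16 degrees, less where a joint would pass 70% of its speed; a pose out of reach is approached as far as the arm can. A call with a gripper value outside its range is refused whole. "jaw" is the finger opening in m, from 0 to 0.0854, set as the call begins (left out, the last holds). The fingers move at their own pace and stop on an object; "grip_force" is the grip in N (left out, the last holds). Time passes only in rows, so rows that repeat a pose let the fingers close. It gives the time, the measured TCP pose, the force and the opening at its end, in the units of the state.
- telemetry.sense(): the state, without advancing time (a new reading comes with each control period).
- optics.snapshot(name): name is "side" or "top" or "wrist"; returns the picture (480x640x3 uint8, red, green, blue); there is no depth.
- optics.camera_params(name): a dict with "mtx" (3x3 intrinsics, pixels), "k1" (the pictures are not rectified: a ray, as slopes to the right and down, at radius r is drawn at 1 + k1 r^2 times it, then the intrinsics apply), "origin" and "attitude" of the camera in the world. Camera axes: x right, y down, z forward; pixel columns grow to the right and rows downward; lengths in m; the calibration is good to about 2 mm. A picture is of the moment at which its call begins: read the wrist's pose just before it. camera_params takes no time and is no camera call; for the wrist camera it gives the pose at the moment of the call.
- manip.sign_off(): hands the job in, once; it reports no verdict.
The state is a dict: "t": time; "q": joint angles; "qd": joint speeds; "tau": joint torques, N m; "tcp_pos": TCP position; "tool_rot": TCP orientation; "force": force on the tool from outside, world axes, zero at the start; "ft_torque": the same for the moment, N m; "finger_gap": opening from 0.0 (shut) to 1.0 (fully open).
Only numpy, scipy, OpenCV 4.12 (cv2) and the standard library are available. Lean on these libraries where they do the work, as an engineer would, in place of code of your own. Each camera call takes 0.05 s, during which the arm holds its last target.

## Working session

There is one attempt and no reset: what is moved stays moved. The work goes in short steps, Python scripts to look and compute and a tool call to move; the robot and the scene stay as the last step left them, time stands still between calls to the robot, and variables do not carry over. Pictures are saved under pics/ and viewed, and the job is handed in when it is done.

Besides the shell and the picture viewer there is one more tool, called after "Call:" by a JSON object that holds its "op" and its "data". step_arm: Moves the arm, as the interface text tells. Its arguments: {"type":"object","properties":{"commands":{"type":"array","items":{"type":"array","items":{"type":"number"}}},"jaw":{"type":"number"},"grip_force":{"type":"number"}},"required":["commands"]}

```bash
ls; mkdir -p pics
cat > h.py <<'E'
import numpy as np, cv2
from station import telemetry, optics, manip
from scipy.spatial.transform import Rotation as R
def snap(name,fn):
    im=optics.snapshot(name); cv2.imwrite('pics/'+fn,cv2.cvtColor(im,cv2.COLOR_RGB2BGR)); return im
def cam(name):
    p=optics.camera_params(name); return p
def rot(p):
    a=np.array(p['attitude'],float)
    return R.from_quat(a).as_matrix() if a.shape==(4,) else a
E
python3 - <<'E'
from h import *
s=telemetry.sense(); print(s)
for n in ['side','top','wrist']:
    print(n,cam(n)); 
    snap(n,n+'0.png')
E
```

```text
pics
{'t': 0.0, 'q': array([-1.35351849e+00,  5.28439413e-01,  1.43387175e+00, -1.68434297e-05,
        1.18137888e+00, -1.78486829e-01]), 'qd': array([ 1.34664030e-03, -6.26611860e-05,  8.17788761e-04, -4.13704104e-04,
       -1.18265017e-03, -2.45612080e-03]), 'tau': array([-1.40093449e-03, -4.42351055e+01, -1.78028655e+01, -1.70783678e-04,
        8.47500603e-03,  1.60918557e-05]), 'tcp_pos': array([ 0.24081278, -0.57593578,  0.20465981]), 'tool_rot': array([ 0.39245384,  0.58907843, -0.39143362,  0.58800196]), 'force': array([ 0.62812591, -0.21683386, -0.82420979]), 'ft_torque': array([ 0.06814605,  0.04693948, -0.00280607]), 'finger_gap': 0.9971204341369206}
side {'mtx': array([[481.18819304,   0.        , 310.75701087],
       [  0.        , 481.18819304, 248.16777042],
       [  0.        ,   0.        ,   1.        ]]), 'k1': -0.11960537292643392, 'origin': array([0.5725563 , 0.75986983, 0.75796421]), 'attitude': array([-0.03444845,  0.9082058 , -0.41682072,  0.01536273])}
top {'mtx': array([[577.87684121,   0.        , 316.06634393],
       [  0.        , 577.87684121, 243.63102427],
       [  0.        ,   0.        ,   1.        ]]), 'k1': -0.11327151061085994, 'origin': array([ 0.49274919, -0.02405536,  1.25894227]), 'attitude': array([ 0.70904458, -0.70343857,  0.03269348, -0.03689323])}
wrist {'mtx': array([[411.24312921,   0.        , 310.73380152],
       [  0.        , 411.24312921, 230.27421115],
       [  0.        ,   0.        ,   1.        ]]), 'k1': -0.04144916975772521, 'origin': array([ 0.30226281, -0.55180107,  0.37305963]), 'attitude': array([ 0.82530337, -0.54906979, -0.07401252,  0.10917357])}
```

View pics/top0.png

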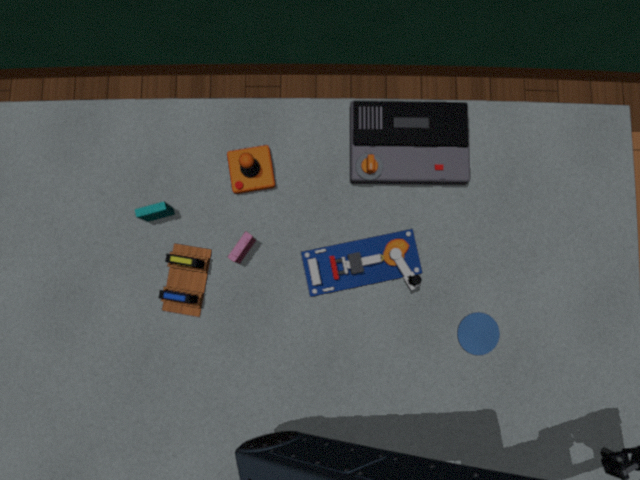

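View pics/side0.png

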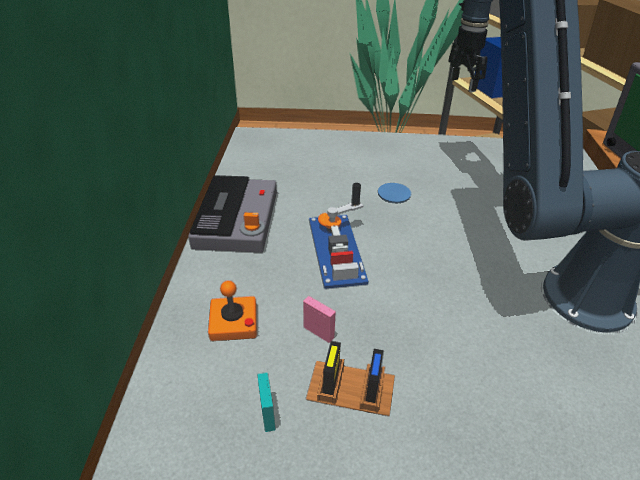

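View pics/wrist0.png

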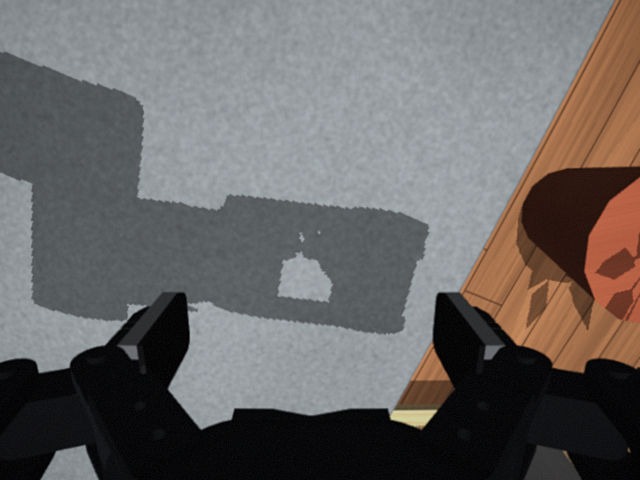

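The top picture shows the rack at left (yellow label ≈(186,261), blue ≈(179,297)). The clamp is in the middle, with its shaft ≈(396,252), its handle ≈(414,281) and its nest at the left end of the plate ≈(325,268). Next I'll enlarge these areas.

Run:
```python
import cv2
a=cv2.imread('pics/top0.png'); s=cv2.imread('pics/side0.png')
def crop(im,x,y,w,h,f,fn): cv2.imwrite('pics/'+fn,cv2.resize(im[y:y+h,x:x+w],None,fx=f,fy=f,interpolation=cv2.INTER_CUBIC))
crop(a,295,220,135,85,5.8,'c_top_clamp.png')
crop(a,145,230,90,90,6.5,'c_top_rack.png')
crop(s,295,170,100,125,4.8,'c_side_clamp.png')
crop(s,295,325,115,95,6,'c_side_rack.png')
```

```text
(no output)
```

View pics/c_top_clamp.png

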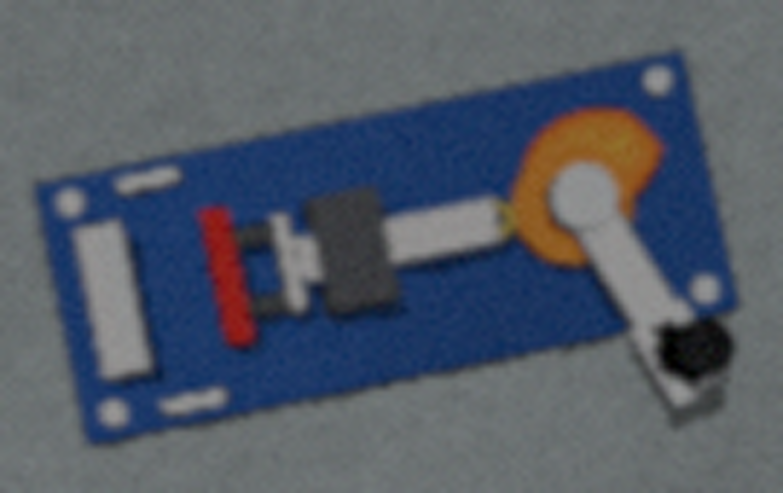

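View pics/c_top_rack.png

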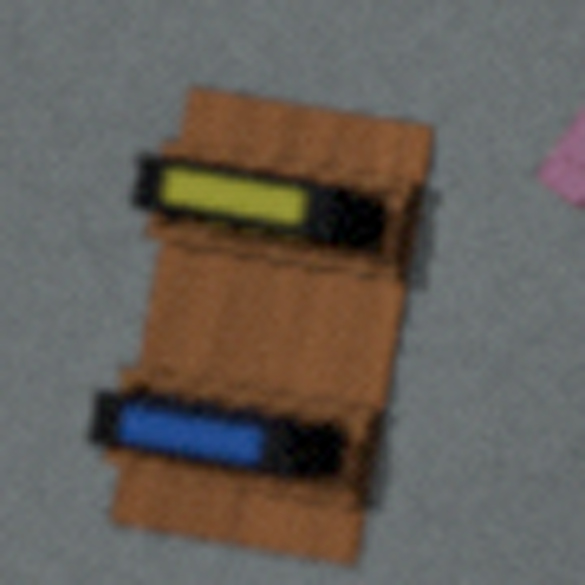

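View pics/c_side_clamp.png

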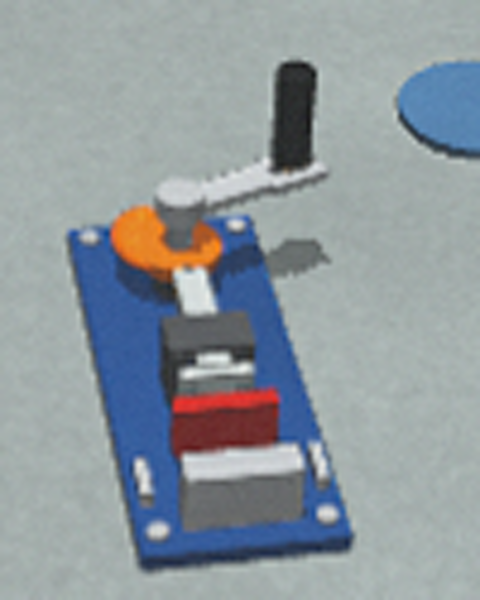

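View pics/c_side_rack.png

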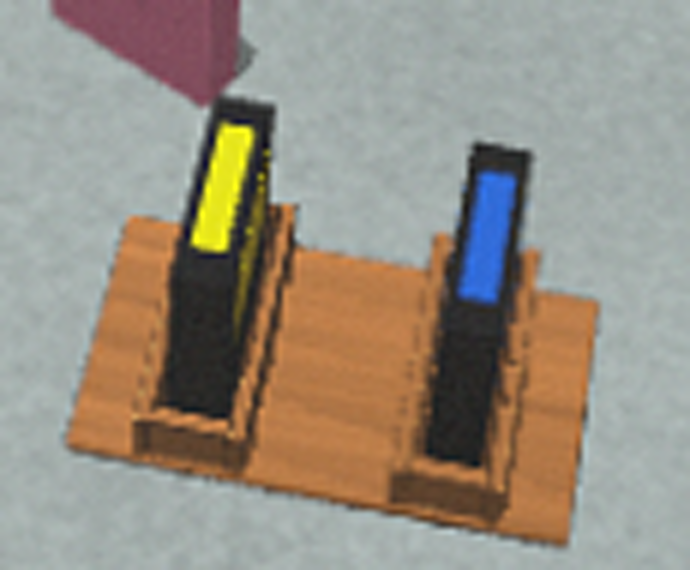

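```bash
cat >> h.py <<'E'
def proj(p,X):
    X=np.atleast_2d(X).astype(float); M=rot(p)
    c=(X-np.array(p['origin']))@M
    s=c[:,:2]/c[:,2:]; r2=(s**2).sum(1,keepdims=True)
    s=s*(1+p['k1']*r2); K=np.array(p['mtx'])
    return s@K[:2,:2].T+K[:2,2]
def ray(p,uv):
    K=np.array(p['mtx']); d=cv2.undistortPoints(np.array([[uv]],float),K,np.array([p['k1'],0,0,0,0.]))[0,0]
    v=rot(p)@np.array([d[0],d[1],1]); return np.array(p['origin']),v
def onz(p,uv,z):
    o,v=ray(p,uv); return o+v*(z-o[2])/v[2]
def tri(rs):
    A=np.zeros((3,3));b=np.zeros(3)
    for o,v in rs:
        v=v/np.linalg.norm(v);P=np.eye(3)-np.outer(v,v);A+=P;b+=P@o
    return np.linalg.solve(A,b)
def uc(c,x,y,f): return ((c[0]+.5)/f-.5+x,(c[1]+.5)/f-.5+y)
def place(q,X):
    c,s=np.cos(q[2]),np.sin(q[2]); X=np.atleast_2d(X).astype(float)
    return np.c_[q[0]+c*X[:,0]-s*X[:,1], q[1]+s*X[:,0]+c*X[:,1], X[:,2]+(q[3] if len(q)>3 else 0)]
E
cat > fit.py <<'E'
from h import *
from scipy.optimize import least_squares
T,S=cam('top'),cam('side')
tc=lambda c:uc(c,295,220,5.8); sc=lambda c:uc(c,295,170,4.8)
tr=lambda c:uc(c,145,230,6.5); sr=lambda c:uc(c,295,325,6)
def fit(obs,q0):
    f=lambda q:np.concatenate([(proj(p,place(q,X))-np.array(uv)).ravel() for p,uv,X in obs])
    r=least_squares(f,q0,loss='soft_l1'); print(r.x, np.round(f(r.x).reshape(-1,2),1).tolist()); return r.x
z=.012
obs=[(T,tc(c),X) for c,X in [((38,182),(.193,-.05,z)),((92,442),(.193,.05,z)),((740,310),(-.057,.05,z)),((683,50),(-.057,-.05,z)),
 ((585,195),(0,0,.088))]]
t=fit(obs[:4],[.5,-.1,1.7])
obs2=[(S,sc(c),X) for c,X in [((140,556),(.193,-.05,z)),((350,537),(.193,.05,z)),((68,232),(-.057,-.05,z)),((250,217),(-.057,.05,z))]]
fit(obs2,[.5,-.1,1.7])
q=fit(obs[:4]+obs2,[.5,-.1,1.7]); print('yaw',np.degrees(q[2]))
print('nest',place(q,(.149,0,.012)))
# handle: top centre (126mm) triang
h1=tri([ray(T,tc((697,345))),ray(S,sc((296,68)))]); print('handle top',h1, np.linalg.norm(h1[:2]-q[:2]), np.degrees(np.arctan2(h1[1]-q[1],h1[0]-q[0])-q[2]))
print('handle T at z.126',onz(T,tc((697,345)),.126),'S',onz(S,sc((296,68)),.126))
print('shaft T',onz(T,tc((585,195)),.085))
# cartridge tops z=.086
w,l=.009,.033
def cart(tp,sp):
    o=[(T,tr(a),X) for a,X in tp]+[(S,sr(a),X) for a,X in sp]
    return o
# cartridge local x thickness ~ world x, y ~ world y
Xs=dict(fl=(w,l,.08),fr=(w,-l,.08),nl=(-w,l,.08),nr=(-w,-l,.08))
ty=[((141,153),Xs['fl']),((386,190),Xs['fr']),((135,206),Xs['nl']),((380,246),Xs['nr'])]
sy=[((222,95),Xs['fr']),((275,103),Xs['nr']),((240,258),Xs['nl']),((172,250),Xs['fl'])]
for tp,sp in [(ty,[]),([],sy),(ty,sy)]:
    o=cart(tp,sp); y=fit(o,[.47,.3,-.1,.006])
print(np.degrees(y[2]))
for a in [(192,85),(432,123),(112,522),(355,562)]: print('rack T',onz(T,tr(a),.01))
for a in [(128,215),(598,297),(68,445),(565,545)]: print('rack S',onz(S,sr(a),.01))
E
python3 fit.py
```

```text
[ 0.59100634 -0.18175828  1.77949961] [[-0.6, -0.1], [-0.8, 0.4], [0.7, -0.1], [0.7, -0.2]]
[ 0.59144149 -0.18037452  1.77853955] [[-0.5, 0.5], [0.6, 0.2], [-0.2, -0.6], [0.1, -0.5]]
[ 0.59118024 -0.18127353  1.77891735] [[-0.8, -0.3], [-1.0, 0.3], [0.5, -0.2], [0.5, -0.3], [-0.3, 0.2], [0.7, -0.1], [-0.1, -0.8], [0.2, -0.7]]
yaw 101.92445620455496
nest [[ 0.56039359 -0.03548882  0.012     ]]
handle top [ 0.5364215  -0.21057599  0.13016109] 0.062105988028976586 -253.77236509538469
handle T at z.126 [ 0.53618193 -0.2112327   0.126     ] S [ 0.53658183 -0.21706661  0.126     ]
shaft T [ 0.59027511 -0.1787699   0.085     ]
[ 0.55988982  0.20892481 -0.1337457   0.19070137] [[0.6, -0.8], [0.1, -1.1], [-0.2, 1.3], [-0.6, 0.6]]
[ 0.57268044  0.17453722 -0.16639362 -0.10048362] [[0.0, -0.3], [-0.1, 0.0], [-1.0, 0.4], [1.3, -0.1]]
[ 0.57269239  0.25146422 -0.15974657  0.00312133] [[4.4, 0.1], [-2.1, -0.3], [3.7, 0.5], [-2.8, -0.2], [-0.2, -2.8], [0.9, -2.3], [-0.7, 2.2], [0.1, 1.4]]
-9.152804468374557
rack T [0.61584575 0.29481609 0.01      ]
rack T [0.60365493 0.21279601 0.01      ]
rack T [0.46893752 0.31767843 0.01      ]
rack T [0.45687406 0.23521153 0.01      ]
rack S [0.60334878 0.21543926 0.01      ]
rack S [0.45704085 0.23613719 0.01      ]
rack S [0.61532158 0.29932131 0.01      ]
rack S [0.47046095 0.32236654 0.01      ]
```

```bash
cat > fit2.py <<'E'
exec(open('fit.py').read().split('# clamp')[0].split("z=.012")[0])
w,l=.009,.033
Xs=dict(fl=(w,l,.08),fr=(w,-l,.08),nl=(-w,l,.08),nr=(-w,-l,.08))
ty=[((141,153),Xs['fl']),((350,184),Xs['fr']),((135,206),Xs['nl']),((345,238),Xs['nr'])]
sy=[((220,95),Xs['fr']),((275,103),Xs['nr']),((240,258),Xs['nl']),((172,250),Xs['fl'])]
O=lambda a,b:[(T,tr(x),X) for x,X in a]+[(S,sr(x),X) for x,X in b]
fit(O(ty,[]),[.57,.26,-.15]); 
def fz(o,q0):
    f=lambda q:np.concatenate([(proj(p,place([*q,.006],X))-np.array(uv)).ravel() for p,uv,X in o])
    r=least_squares(f,q0,loss='soft_l1'); print(r.x,np.degrees(r.x[2]), np.round(f(r.x).reshape(-1,2),1).tolist()); return r.x
fz(O(ty,[]),[.57,.26,-.15]); fz(O([ty[0],ty[2]],sy),[.57,.26,-.15]); fz(O([],sy),[.57,.26,-.15]); q=fz(O(ty,sy),[.57,.26,-.15])
rk=[(192,85),(432,123),(112,522),(355,562)]
c=np.mean([onz(T,tr(a),.006) for a in rk],0);print('rack',c)
rs=[(128,215),(598,297),(68,445),(565,545)]
print(np.mean([onz(S,sr(a),.006) for a in rs],0))
im=cv2.imread('pics/top0.png');
E
python3 fit2.py
```

```text
[ 0.5739641   0.25960389 -0.1350599 ] [[0.8, -0.1], [-0.2, -0.3], [0.3, 0.4], [-0.8, 0.0]]
[ 0.57355099  0.25816047 -0.13458951] -7.71141070929872 [[0.7, -0.1], [-0.1, -0.3], [0.2, 0.4], [-0.8, 0.1]]
[ 0.57290208  0.25785562 -0.14750227] -8.45125745022331 [[0.9, -0.0], [0.3, 0.5], [-0.4, -1.0], [0.5, -0.5], [-0.7, 4.3], [0.0, 3.7]]
[ 0.57290575  0.25308918 -0.14812598] -8.486993508687304 [[-0.2, -3.1], [0.6, -2.7], [-0.6, 2.0], [0.2, 1.3]]
[ 0.57310688  0.2575582  -0.14001896] -8.022495283480795 [[1.0, 0.0], [0.2, 0.0], [0.5, 0.5], [-0.5, 0.4], [-0.6, -1.1], [0.3, -0.7], [-0.6, 4.2], [0.1, 3.6]]
rack [0.53646764 0.26605168 0.006     ]
[0.53635045 0.26568732 0.006     ]
```

```bash
cat >> h.py <<'E'
def go(pos=None,yaw=None):
    s=telemetry.sense(); M=R.from_quat(s['tool_rot']).as_matrix(); p=np.array(s['tcp_pos'])
    zy=np.degrees(np.arctan2(M[1,2],M[0,2]))
    print('t %.2f tcp %s toolx %s jawyaw %.2f F %s T %s gap %.3f q6 %.2f'%(s['t'],np.round(p,4),np.round(M[:,0],3),zy,np.round(s['force'],2),np.round(s['ft_torque'],2),s['finger_gap'],s['q'][5]))
    if pos is not None: print('shift',np.round(M.T@(np.array(pos)-p),4))
    if yaw is not None:
        d=(yaw-zy+180)%360-180
        # turn about tool x (down): world yaw +d = turn -d
        for e in (d,(d+180)%360-180): print('turn rad',round(-np.radians(e),4),'deg',round(-e,1))
    return s
E
python3 - <<'E'
from h import *
go([.573,.258,.16],-8.3)
E
```

```text
t 0.15 tcp [ 0.2409 -0.5761  0.2049] toolx [-0.     0.002 -1.   ] jawyaw -67.32 F [0.65 0.15 0.28] T [0.05 0.03 0.01] gap 1.001 q6 -0.18
shift [ 0.0461  0.628  -0.6415]
turn rad -1.0302 deg -59.0
turn rad -1.0302 deg -59.0
```

Call:
{"op": "step_arm", "data": {"commands": [[0.01, 0.21, -0.214, -0.5], [0.01, 0.21, -0.214, -0.5], [0.01, 0.21, -0.214, -0.5], [0.01, 0.21, -0.214, -0.5], [0.01, 0.21, -0.214, -0.5], [0.01, 0.21, -0.214, -0.5], [0.01, 0.21, -0.214, -0.5], [0.01, 0.21, -0.214, -0.5]], "jaw": 0.05}}

```text
t: 0.82
tcp_pos: [0.3518, -0.2905, 0.1946]
tool_rot: [0.235, 0.669, -0.231, 0.666]
force: [0.5, 0.8, 0.4]
finger_gap: 0.586
```

```bash
sed -i 's/(d+180)%360-180)/(d+360)%360-180)/' h.py
python3 - <<'E'
from h import *
go([.573,.258,.16],-8.3)
E
```

```text
t 0.82 tcp [ 0.3518 -0.2905  0.1946] toolx [-0.003  0.008 -1.   ] jawyaw -38.45 F [0.45 0.83 0.4 ] T [-0.   -0.04 -0.01] gap 0.586 q6 -0.27
shift [ 0.0383  0.5669 -0.1676]
turn rad -0.5262 deg -30.2
turn rad 2.6154 deg 149.8
```

Call:
{"op": "step_arm", "data": {"commands": [[0.005, 0.3, -0.09, -0.3], [0.005, 0.3, -0.09, -0.3], [0.005, 0.3, -0.09, -0.3], [0.005, 0.3, -0.09, -0.3], [0.005, 0.3, -0.09, -0.3], [0.005, 0.3, -0.09, -0.3], [0.005, 0.3, -0.09, -0.3], [0.005, 0.3, -0.09, -0.3]]}}

```text
t: 1.48
tcp_pos: [0.4688, 0.0032, 0.1916]
tool_rot: [0.133, 0.696, -0.127, 0.694]
force: [1.0, -0.5, -0.4]
finger_gap: 0.586
```

Run:
```python
from h import *
go([.573,.258,.16],-8.3)
```

```text
t 1.48 tcp [0.4688 0.0032 0.1916] toolx [-0.002  0.008 -1.   ] jawyaw -21.17 F [ 0.96 -0.47 -0.36] T [-0.05  0.02 -0.  ] gap 0.586 q6 0.13
shift [0.0335 0.275  0.0053]
turn rad -0.2246 deg -12.9
turn rad 2.917 deg 167.1
```

Call:
{"op": "step_arm", "data": {"commands": [[0.02, 0.275, 0.005, -0.225], [0.02, 0.275, 0.005, -0.225], [0.02, 0.275, 0.005, -0.225], [0.02, 0.275, 0.005, -0.225], [0.02, 0.275, 0.005, -0.225], [0.02, 0.275, 0.005, -0.225], [0.02, 0.275, 0.005, -0.225], [0.02, 0.275, 0.005, -0.225]]}}

```text
t: 2.15
tcp_pos: [0.575, 0.2631, 0.1728]
tool_rot: [0.053, 0.705, -0.046, 0.705]
force: [0.7, 1.3, 0.1]
finger_gap: 0.583
```

Run:
```python
from h import *
go([.573,.258,.12],-8.3); snap('wrist','w1.png'); snap('top','t1.png')
p=cam('wrist'); q=[.573,.258,np.radians(-8.3),.006]
print(proj(p,place(q,[(.009,.033,.08),(.009,-.033,.08),(-.009,-.033,.08),(-.009,.033,.08)])))
```

```text
t 2.15 tcp [0.575  0.2631 0.1728] toolx [ 0.001  0.011 -1.   ] jawyaw -8.01 F [0.65 1.33 0.06] T [-0.    0.   -0.01] gap 0.583 q6 0.38
shift [ 0.0528 -0.006  -0.0013]
turn rad 0.005 deg 0.3
turn rad -3.1366 deg -179.7
[[326.01774064 174.70243317]
 [324.74876121 274.62958233]
 [297.53498487 274.50170312]
 [297.01901739 174.59025899]]
```

View pics/w1.png

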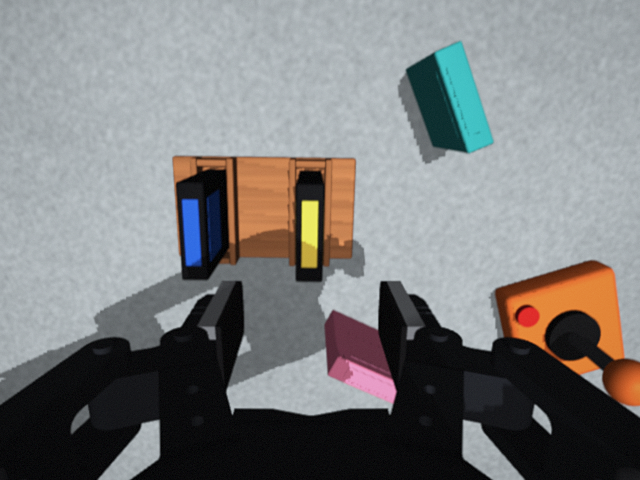

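Run:
```python
import cv2
a=cv2.imread('pics/w1.png')
cv2.imwrite('pics/c_w1.png',cv2.resize(a[150:300,250:390],None,fx=4,fy=4,interpolation=cv2.INTER_CUBIC))
```

```text
(no output)
```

View pics/c_w1.png

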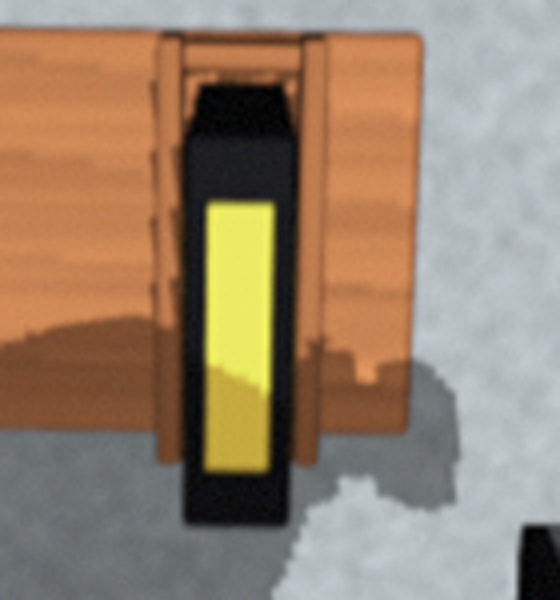

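Run:
```python
from h import *
from scipy.optimize import least_squares
p=cam('wrist'); uv=np.array([(324.3,183.8),(322,281),(295.8,280.5),(296.8,183.8)])
X=[(.009,.033,.08),(.009,-.033,.08),(-.009,-.033,.08),(-.009,.033,.08)]
f=lambda q:(proj(p,place([q[0],q[1],q[2],.006],X))-uv).ravel()
r=least_squares(f,[.573,.258,-.14]);print(r.x,np.degrees(r.x[2]),f(r.x).round(1))
go([r.x[0],r.x[1],.12],np.degrees(r.x[2]))
# rack corners from wrist at z .006
for c in [(425,33),(408,433)]: print(onz(p,uc(c,250,150,4),.006))
```

```text
[ 0.57124195  0.25306607 -0.15805364] -9.055806774706406 [ 0.7 -0.7  0.5  1.  -0.4  1.1 -0.7 -1.2]
t 2.25 tcp [0.5726 0.2586 0.1727] toolx [-0.003  0.008 -1.   ] jawyaw -8.14 F [0.17 0.07 0.08] T [ 0.02 -0.01 -0.06] gap 0.586 q6 0.38
shift [ 0.0527 -0.0061 -0.0004]
turn rad 0.0159 deg 0.9
turn rad -3.1257 deg -179.1
[0.61351582 0.28929448 0.006     ]
[0.60022685 0.20539278 0.006     ]
```

Run:
```python
from h import *
go([.573,.2575,.057],-8.6)
```

```text
t 2.25 tcp [0.5726 0.2586 0.1727] toolx [-0.003  0.008 -1.   ] jawyaw -8.14 F [0.17 0.07 0.08] T [ 0.02 -0.01 -0.06] gap 0.586 q6 0.38
shift [ 0.1157 -0.0019  0.001 ]
turn rad 0.0079 deg 0.5
turn rad -3.1336 deg -179.5
```

Call:
{"op": "step_arm", "data": {"commands": [[0.03, -0.002, 0.001, 0.008], [0.06, -0.002, 0.001, 0.008], [0.08, -0.002, 0.001, 0.008], [0.1, -0.002, 0.001, 0.008], [0.11, -0.002, 0.001, 0.008], [0.116, -0.002, 0.001, 0.008], [0.116, -0.002, 0.001, 0.008], [0.116, -0.002, 0.001, 0.008]]}}

```text
t: 2.92
tcp_pos: [0.5736, 0.2569, 0.0574]
tool_rot: [0.056, 0.706, -0.051, 0.704]
force: [0.2, 0.4, -0.3]
finger_gap: 0.588
```

Run:
```python
from h import *
go([.573,.2575,.057],-8.6); snap('wrist','w2.png')
```

```text
t 2.92 tcp [0.5736 0.2569 0.0574] toolx [-0.002  0.008 -1.   ] jawyaw -8.65 F [ 0.25  0.36 -0.33] T [ 0.07  0.02 -0.01] gap 0.588 q6 0.38
shift [ 0.0004  0.0005 -0.0007]
turn rad -0.0008 deg -0.0
turn rad 3.1408 deg 180.0
```

View pics/w2.png

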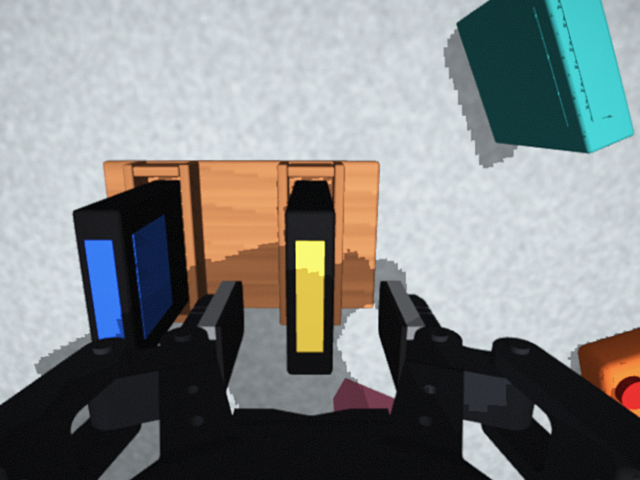

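Call:
{"op": "step_arm", "data": {"commands": [[0, 0, 0, 0], [0, 0, 0, 0], [0, 0, 0, 0], [0, 0, 0, 0], [0, 0, 0, 0], [0, 0, 0, 0]], "jaw": 0.0, "grip_force": 40}}

```text
t: 3.47
tcp_pos: [0.5748, 0.2574, 0.0592]
tool_rot: [0.056, 0.705, -0.05, 0.705]
force: [-1.3, -0.5, 5.3]
finger_gap: 0.175
```

Call:
{"op": "step_arm", "data": {"commands": [[-0.03, 0, 0, 0], [-0.06, 0, 0, 0], [-0.1, 0, 0, 0], [-0.12, 0, 0, 0], [-0.12, 0, 0, 0], [-0.12, 0, 0, 0]]}}

```text
t: 3.97
tcp_pos: [0.5752, 0.2567, 0.1805]
tool_rot: [0.056, 0.704, -0.05, 0.706]
force: [-0.0, -0.5, -0.3]
finger_gap: 0.175
```

Run:
```python
from h import *
go(); snap('wrist','w3.png'); snap('side','s3.png')
a=cv2.imread('pics/s3.png')
cv2.imwrite('pics/c_s3.png',cv2.resize(a[220:440,240:440],None,fx=2.7,fy=2.7,interpolation=cv2.INTER_CUBIC))
```

```text
t 3.97 tcp [0.5752 0.2567 0.1805] toolx [ 0.004  0.009 -1.   ] jawyaw -8.61 F [-0.   -0.52 -0.32] T [-0.02  0.08  0.03] gap 0.175 q6 0.39
```

View pics/c_s3.png

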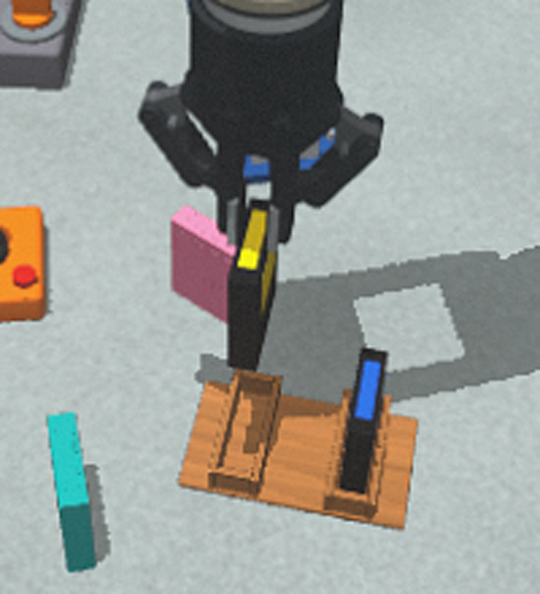

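View pics/w3.png

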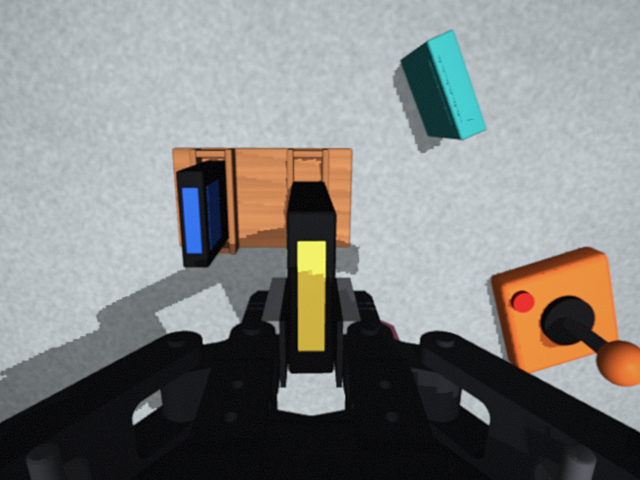

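Run:
```python
import cv2
a=cv2.imread('pics/w3.png')
cv2.imwrite('pics/c_w3.png',cv2.resize(a[170:390,250:370],None,fx=2.7*1.3,fy=2.7,interpolation=cv2.INTER_CUBIC))
```

```text
(no output)
```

View pics/c_w3.png

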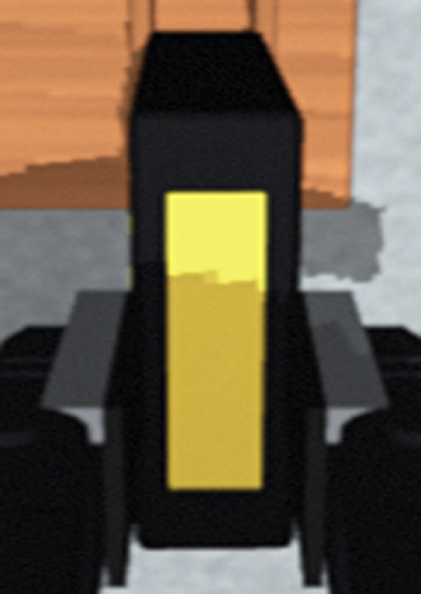

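Run:
```python
from h import *
s=go(); p=cam('wrist'); M=R.from_quat(s['tool_rot']).as_matrix()
uv=np.array([(335.5,211.5),(333.2,371.9),(289.9,371.9),(287.9,211.5)])
X=np.array([(.009,.033,0),(.009,-.033,0),(-.009,-.033,0),(-.009,.033,0)])
K=np.array(p['mtx']);ok,rv,tv=cv2.solvePnP(X,uv.reshape(-1,1,2),K,np.array([p['k1'],0,0,0.]))
Rc=cv2.Rodrigues(rv)[0]; c=rot(p)@tv.ravel()+p['origin']; Rw=rot(p)@Rc
print('top centre world',c,'axes',Rw.round(3).tolist()); print('in tool',M.T@(c-s['tcp_pos']))
print('tool frame up',M.T@Rw[:,2])
```

```text
t 4.07 tcp [0.5732 0.2561 0.1776] toolx [-0.002  0.008 -1.   ] jawyaw -8.61 F [-0.37 -0.14 -0.91] T [-0.02  0.03 -0.05] gap 0.177 q6 0.38
top centre world [0.57383635 0.25426243 0.19656416] axes [[0.989, 0.149, 0.017], [-0.15, 0.985, 0.083], [-0.005, -0.084, 0.996]]
in tool [-0.01894176 -0.00159539  0.00086032]
tool frame up [-0.99581201  0.0914124   0.0014876 ]
```

Run:
```python
from h import *
s=telemetry.sense(); p=cam('wrist'); M=R.from_quat(s['tool_rot']).as_matrix()
for d in (.019,.024,.028):
  X=np.array([(-d,y,z) for y,z in [(.033,.009),(-.033,.009),(-.033,-.009),(.033,-.009)]])
  print(d,proj(p,X@M.T+s['tcp_pos']).round(1).tolist())
from scipy.optimize import least_squares
uv=np.array([(335.5,211.5),(333.2,371.9),(289.9,371.9),(287.9,211.5)])
def f(q):
  X=np.array([(0,y,z) for y,z in [(.033,.009),(-.033,.009),(-.033,-.009),(.033,-.009)]])
  X=R.from_rotvec([0,0,q[3]]).apply(X)+[-q[0],q[1],q[2]]
  return (proj(p,X@M.T+s['tcp_pos'])-uv).ravel()
for fixed in (0,1):
  r=least_squares((lambda q:f([*q,0])) if fixed else f,[.025,0,0] if fixed else [.025,0,0,0]); print(r.x,r.fun.round(1))
```

```text
0.019 [[333.7, 208.8], [331.2, 364.6], [287.8, 364.6], [285.2, 208.8]]
0.024 [[334.4, 211.7], [331.7, 371.7], [287.1, 371.7], [284.3, 211.7]]
0.028 [[335.0, 214.2], [332.2, 377.7], [286.5, 377.7], [283.6, 214.2]]
[ 0.01894024 -0.00159584  0.00085928 -0.09157086] [-0.1  0.1  0.3 -0.  -0.4 -0.1  0.1  0. ]
[ 2.38235403e-02 -6.29321760e-05  8.48007176e-04] [ 1.2  0.3  0.6 -0.3 -0.7 -0.3 -1.2  0.3]
```

Run:
```python
from h import *
go([.5604,-.0355,.178],-78.1)
```

```text
t 4.07 tcp [0.5732 0.2561 0.1776] toolx [-0.002  0.008 -1.   ] jawyaw -8.61 F [-0.37 -0.14 -0.91] T [-0.02  0.03 -0.05] gap 0.177 q6 0.38
shift [-0.0025 -0.2902  0.031 ]
turn rad 1.2128 deg 69.5
turn rad -1.9288 deg -110.5
```

Call:
{"op": "step_arm", "data": {"commands": [[-0.002, -0.03, 0.003, 0.12], [-0.002, -0.06, 0.006, 0.24], [-0.002, -0.09, 0.01, 0.36], [-0.002, -0.13, 0.013, 0.48], [-0.002, -0.16, 0.017, 0.6], [-0.002, -0.19, 0.02, 0.72], [-0.002, -0.22, 0.023, 0.84], [-0.002, -0.24, 0.025, 0.96]]}}

```text
t: 4.73
tcp_pos: [0.5602, 0.0127, 0.1755]
tool_rot: [0.376, 0.603, -0.374, 0.596]
force: [-0.3, -0.2, -1.2]
finger_gap: 0.171
```

Run:
```python
from h import *
go([.5604,-.0355,.14],-78.1)
```

```text
t 4.73 tcp [0.5602 0.0127 0.1755] toolx [-0.007  0.008 -1.   ] jawyaw -64.05 F [-0.26 -0.18 -1.16] T [-0.04 -0.04  0.06] gap 0.171 q6 0.93
shift [ 0.0352 -0.0208  0.0437]
turn rad 0.2452 deg 14.1
turn rad -2.8963 deg -165.9
```

Call:
{"op": "step_arm", "data": {"commands": [[0.01, -0.015, 0.03, 0.12], [0.025, -0.021, 0.044, 0.245], [0.035, -0.021, 0.044, 0.245], [0.035, -0.021, 0.044, 0.245], [0.035, -0.021, 0.044, 0.245], [0.035, -0.021, 0.044, 0.245]]}}

```text
t: 5.23
tcp_pos: [0.56, -0.0346, 0.1397]
tool_rot: [0.445, 0.554, -0.444, 0.546]
force: [-0.0, -0.3, -0.7]
finger_gap: 0.177
```

Run:
```python
from h import *
go([.5604,-.0355,.08],-78.1); 
snap('side','s4.png'); snap('wrist','w4.png')
a=cv2.imread('pics/s4.png')
cv2.imwrite('pics/c_s4.png',cv2.resize(a[140:320,260:430],None,fx=3.3,fy=3.3,interpolation=cv2.INTER_CUBIC))
```

```text
t 5.23 tcp [ 0.56   -0.0346  0.1397] toolx [-0.008  0.008 -1.   ] jawyaw -77.94 F [-0.04 -0.27 -0.71] T [ 0.01 -0.03 -0.01] gap 0.177 q6 1.09
shift [0.0597 0.0006 0.0015]
turn rad 0.0027 deg 0.2
turn rad -3.1389 deg -179.8
```

View pics/c_s4.png

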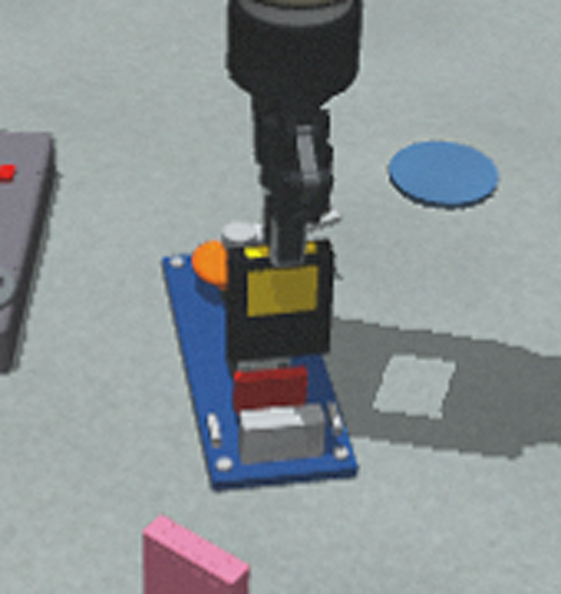

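View pics/w4.png

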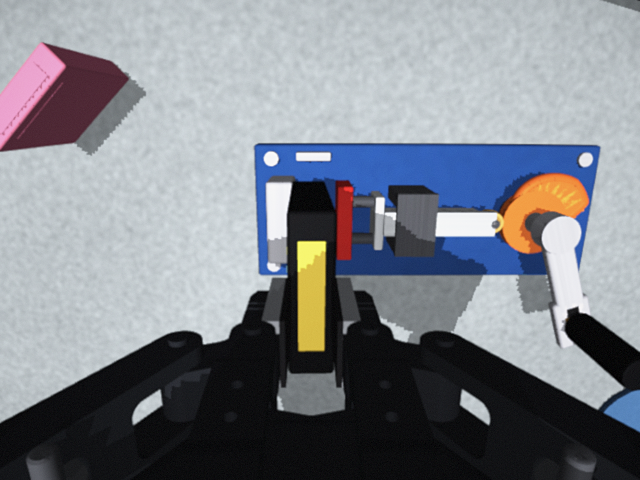

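Run:
```python
from h import *
from scipy.optimize import least_squares
s=go();p=cam('wrist')
uv=np.array([(256,144),(600,147),(260,274),(593,275)])
X=[(.193,-.05,.012),(-.057,-.05,.012),(.193,.05,.012),(-.057,.05,.012)]
q=[.59118,-.18127,1.77892]
print(proj(p,place(q,X)).round(1))
f=lambda q:(proj(p,place(q,X))-uv).ravel()
r=least_squares(f,q);print(r.x,np.degrees(r.x[2]),r.fun.round(1)); print(place(r.x,(.149,0,.012)))
# jaw top edge, backstop top edges z .046
X=[(.135,-.025,.046),(.135,.025,.046),(.163,-.025,.046)];print(proj(p,place(r.x,X)).round(1))
```

```text
t 5.33 tcp [ 0.5606 -0.0347  0.1405] toolx [-0.006  0.008 -1.   ] jawyaw -77.95 F [-0.11  0.55 -1.1 ] T [ 0.01  0.   -0.01] gap 0.174 q6 1.09
[[250.1 142.3]
 [598.6 145.3]
 [254.7 274.2]
 [575.2 275.4]]
[ 0.59259898 -0.18665009  1.78862269] 102.48053117239651 [  1.3   0.6   5.5  -2.8   2.6   2.2 -10.1  -0.6]
[[ 0.56039891 -0.04117103  0.012     ]]
[[341.7 186.9]
 [340.7 260.2]
 [298.2 187.1]]
```

Run:
```python
import cv2
a=cv2.imread('pics/w4.png')
cv2.imwrite('pics/c_w4.png',cv2.resize(a[130:290,245:445],None,fx=3.9,fy=3.7,interpolation=cv2.INTER_CUBIC))
cv2.imwrite('pics/c_w4b.png',cv2.resize(a[130:290,445:645],None,fx=3.9,fy=3.7,interpolation=cv2.INTER_CUBIC))
```

```text
(no output)
```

View pics/c_w4.png

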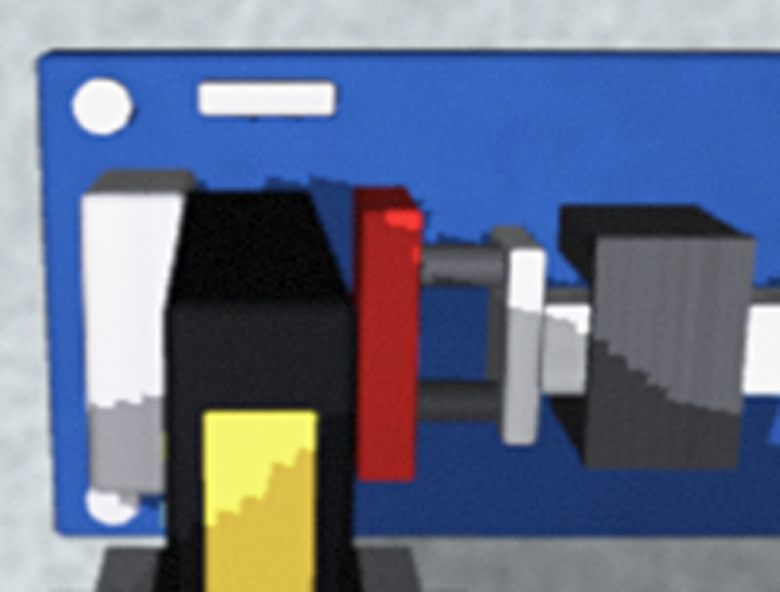

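View pics/c_w4b.png

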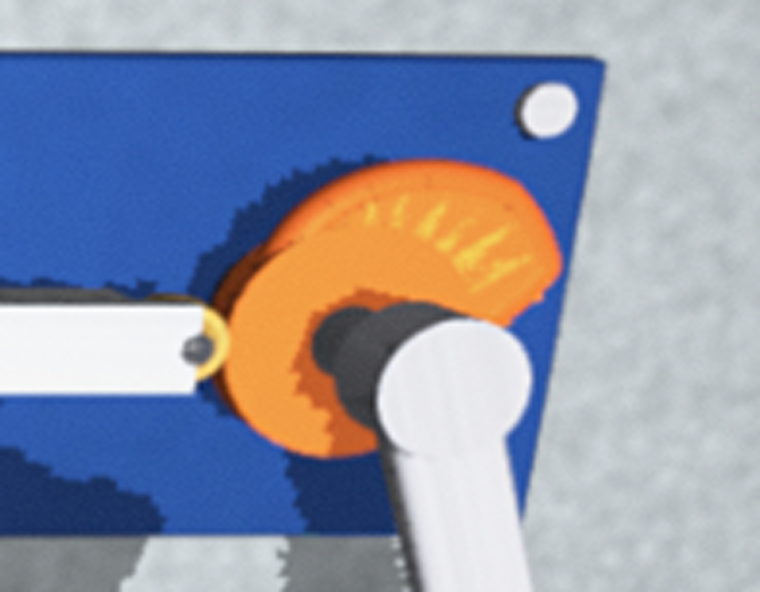

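Run:
```python
from h import *
from scipy.optimize import least_squares
s=go();p=cam('wrist')
uv=np.array([(254.9,144),(600,146),(259,274.2),(578.7,274.5)])
X=[(.193,-.05,.012),(-.057,-.05,.012),(.193,.05,.012),(-.057,.05,.012)]
f=lambda q:(proj(p,place(q,X))-uv).ravel()
r=least_squares(f,[.59118,-.18127,1.77892]);print(r.x,np.degrees(r.x[2]),r.fun.round(1)); print(place(r.x,(.149,0,.012)))
Y=[(.135,-.025,.046),(.135,-.025,.016),(.163,-.025,.046),(.163,-.025,.012)]
for q in (r.x,[.59118,-.18127,1.77892]): print(proj(p,place(q,Y)).round(1).tolist())
```

```text
t 5.33 tcp [ 0.5606 -0.0347  0.1405] toolx [-0.006  0.008 -1.   ] jawyaw -77.95 F [-0.11  0.55 -1.1 ] T [ 0.01  0.   -0.01] gap 0.174 q6 1.09
[ 0.59155006 -0.18391208  1.78210695] 102.10720671861334 [-1.3 -0.6  1.9 -0.7 -0.6  1.   0.   0.9]
[[ 0.56029856 -0.03822631  0.012     ]]
[[337.4, 186.2], [335.2, 179.4], [293.9, 186.1], [296.2, 178.5]]
[[333.4, 185.2], [331.6, 178.5], [289.9, 185.0], [292.6, 177.5]]
```

Run:
```python
from h import *
go([.5604,-.0367,.085],-78)
```

```text
t 5.33 tcp [ 0.5606 -0.0347  0.1405] toolx [-0.006  0.008 -1.   ] jawyaw -77.95 F [-0.11  0.55 -1.1 ] T [ 0.01  0.   -0.01] gap 0.174 q6 1.09
shift [ 0.0555 -0.0004  0.0024]
turn rad 0.0009 deg 0.1
turn rad -3.1407 deg -179.9
```

Call:
{"op": "step_arm", "data": {"commands": [[0.015, 0, 0.002, 0], [0.03, 0, 0.002, 0], [0.042, 0, 0.002, 0], [0.05, 0, 0.002, 0], [0.055, 0, 0.002, 0], [0.055, 0, 0.002, 0], [0.055, 0, 0.002, 0]]}}

```text
t: 5.92
tcp_pos: [0.5611, -0.036, 0.0859]
tool_rot: [0.445, 0.553, -0.444, 0.547]
force: [-0.4, 0.4, -1.0]
finger_gap: 0.174
```

Run:
```python
from h import *
go([.5604,-.0367,.067],-78)
snap('wrist','w5.png');snap('top','t5.png')
a=cv2.imread('pics/w5.png')
cv2.imwrite('pics/c_w5.png',cv2.resize(a[110:390,200:440],None,fx=2.4,fy=2.1,interpolation=cv2.INTER_CUBIC))
```

```text
t 5.92 tcp [ 0.5611 -0.036   0.0859] toolx [-0.006  0.007 -1.   ] jawyaw -77.91 F [-0.38  0.42 -1.05] T [-0.05  0.02 -0.02] gap 0.174 q6 1.09
shift [ 0.0189 -0.0007  0.0007]
turn rad 0.0016 deg 0.1
turn rad -3.14 deg -179.9
```

View pics/c_w5.png

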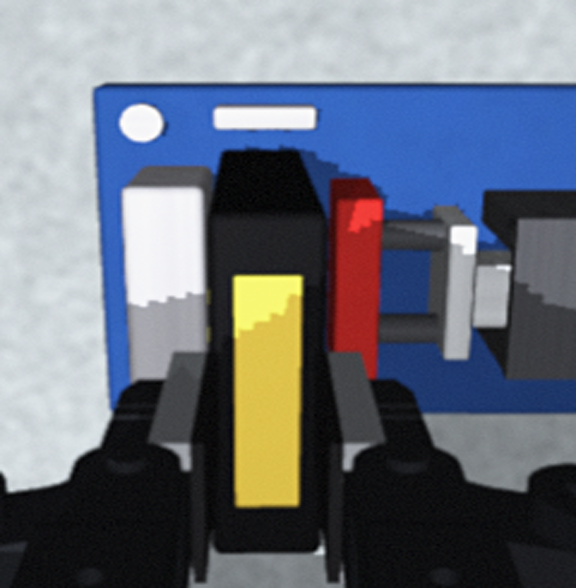

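The cartridge sits between the white backstop (inner edge ≈ x 208 in the crop) and the red jaw (≈ x 330), with gaps on both sides. I'll lower it gently.

Call:
{"op": "step_arm", "data": {"commands": [[0.004, 0, 0, 0], [0.008, 0, 0, 0], [0.012, 0, 0, 0], [0.014, 0, 0, 0], [0.015, 0, 0, 0], [0.015, 0, 0, 0]]}}

```text
t: 6.52
tcp_pos: [0.561, -0.0361, 0.0708]
tool_rot: [0.445, 0.553, -0.444, 0.547]
force: [0.8, 0.7, -1.5]
finger_gap: 0.178
```

Call:
{"op": "step_arm", "data": {"commands": [[0.001, 0, 0, 0], [0.002, 0, 0, 0], [0.003, 0, 0, 0], [0.003, 0, 0, 0]]}}

```text
t: 6.85
tcp_pos: [0.5609, -0.0361, 0.0677]
tool_rot: [0.445, 0.553, -0.444, 0.547]
force: [-0.6, 0.1, -0.8]
finger_gap: 0.18
```

Call:
{"op": "step_arm", "data": {"commands": [[0.0005, 0, 0, 0], [0.001, 0, 0, 0], [0.0015, 0, 0, 0], [0.002, 0, 0, 0], [0.002, 0, 0, 0]]}}

```text
t: 7.27
tcp_pos: [0.5607, -0.0361, 0.0657]
tool_rot: [0.445, 0.553, -0.444, 0.546]
force: [-0.9, 0.0, -0.3]
finger_gap: 0.173
```

Call:
{"op": "step_arm", "data": {"commands": [[0.0005, 0, 0, 0], [0.001, 0, 0, 0], [0.0015, 0, 0, 0], [0.002, 0, 0, 0], [0.002, 0, 0, 0]]}}

```text
t: 7.68
tcp_pos: [0.5604, -0.0361, 0.0652]
tool_rot: [0.445, 0.553, -0.444, 0.547]
force: [-3.4, -0.6, 11.0]
finger_gap: 0.175
```

Call:
{"op": "step_arm", "data": {"commands": [[-0.0015, 0, 0, 0], [-0.0015, 0, 0, 0]]}}

```text
t: 7.85
tcp_pos: [0.5609, -0.0362, 0.0673]
tool_rot: [0.445, 0.553, -0.444, 0.547]
force: [0.2, -0.1, -0.5]
finger_gap: 0.179
```

Call:
{"op": "step_arm", "data": {"commands": [[0, 0, 0, 0], [0, 0, 0, 0], [0, 0, 0, 0], [0, 0, 0, 0], [0, 0, 0, 0]], "jaw": 0.04}}

```text
t: 8.27
tcp_pos: [0.5609, -0.0362, 0.0671]
tool_rot: [0.445, 0.553, -0.444, 0.547]
force: [-0.0, -0.5, 0.6]
finger_gap: 0.467
```

Call:
{"op": "step_arm", "data": {"commands": [[-0.02, 0, 0, 0], [-0.04, 0, 0, 0], [-0.07, 0, 0, 0], [-0.1, 0, 0, 0], [-0.13, 0, 0, 0], [-0.13, 0, 0, 0], [-0.13, 0, 0, 0]]}}

```text
t: 8.85
tcp_pos: [0.5628, -0.0374, 0.199]
tool_rot: [0.446, 0.551, -0.443, 0.548]
force: [-0.9, -0.1, 0.5]
finger_gap: 0.468
```

Run:
```python
from h import *
go()
snap('wrist','w6.png');snap('top','t6.png');snap('side','s6.png')
a=cv2.imread('pics/s6.png')
cv2.imwrite('pics/c_s6.png',cv2.resize(a[160:300,280:400],None,fx=4.2,fy=4.2,interpolation=cv2.INTER_CUBIC))
a=cv2.imread('pics/w6.png')
cv2.imwrite('pics/c_w6.png',cv2.resize(a[120:320,240:440],None,fx=3,fy=3,interpolation=cv2.INTER_CUBIC))
```

```text
t 8.85 tcp [ 0.5628 -0.0374  0.199 ] toolx [-0.     0.006 -1.   ] jawyaw -77.90 F [-0.85 -0.1   0.45] T [-0.02  0.    0.  ] gap 0.468 q6 1.09
```

View pics/c_s6.png

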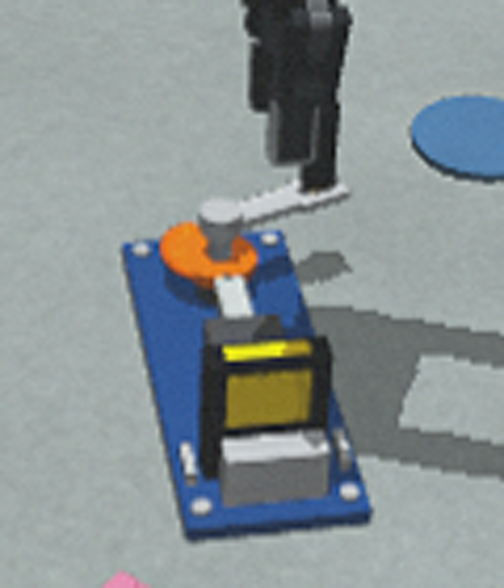

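View pics/w6.png

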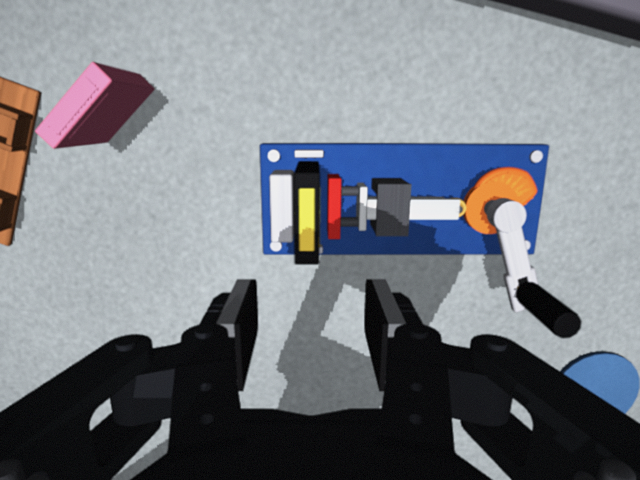

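The cartridge stands upright in the nest with nothing touching it: top face at (307,165)-(307,262) in the wrist view, between jaw and backstop. Next is the handle.

Run:
```python
from h import *
go([.5355,-.2115,.185],-70)
```

```text
t 9.00 tcp [ 0.5603 -0.0368  0.1956] toolx [-0.008  0.008 -1.   ] jawyaw -77.92 F [-0.   -1.25 -0.86] T [-0.    0.03 -0.01] gap 0.469 q6 1.09
shift [ 0.0095 -0.0607  0.1657]
turn rad -0.1382 deg -7.9
turn rad 3.0034 deg 172.1
```

Call:
{"op": "step_arm", "data": {"commands": [[0.008, -0.015, 0.04, 0], [0.008, -0.03, 0.08, 0], [0.008, -0.045, 0.12, 0], [0.008, -0.055, 0.15, 0], [0.008, -0.061, 0.166, 0], [0.008, -0.061, 0.166, 0], [0.008, -0.061, 0.166, 0], [0.008, -0.061, 0.166, 0]]}}

```text
t: 9.67
tcp_pos: [0.5344, -0.2105, 0.1851]
tool_rot: [0.445, 0.555, -0.444, 0.545]
force: [-0.0, 0.2, 0.4]
finger_gap: 0.468
```

Run:
```python
from h import *
go([.5355,-.2115,.185],-78);p=cam('wrist');print(p)
np.save('p7.npy',p,allow_pickle=True)
snap('wrist','w7.png')
```

```text
t 9.67 tcp [ 0.5344 -0.2105  0.1851] toolx [-0.011  0.01  -1.   ] jawyaw -77.92 F [-0.03  0.18  0.4 ] T [0.03 0.06 0.  ] gap 0.468 q6 0.79
shift [0.0001 0.0009 0.0012]
turn rad 0.0015 deg 0.1
turn rad -3.1401 deg -179.9
{'mtx': array([[411.24312921,   0.        , 310.73380152],
       [  0.        , 411.24312921, 230.27421115],
       [  0.        ,   0.        ,   1.        ]]), 'k1': -0.04144916975772521, 'origin': array([ 0.60123717, -0.19935801,  0.35285682]), 'attitude': array([ 0.77106051, -0.62197673, -0.09045686,  0.10211857])}
```

View pics/w7.png

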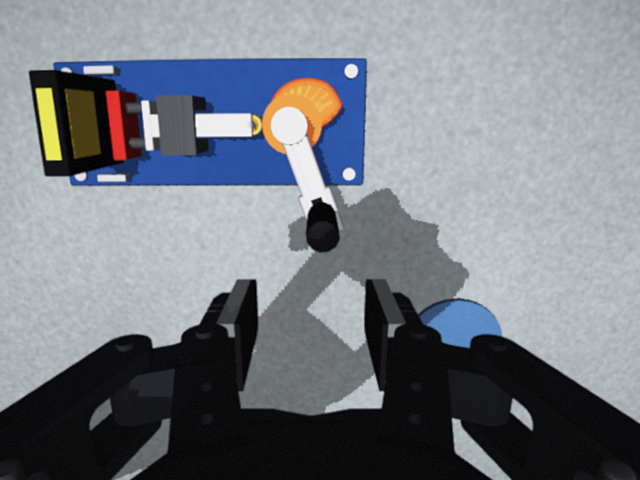

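Run:
```python
from h import *
p=np.load('p7.npy',allow_pickle=True).item()
a=cv2.imread('pics/w7.png')
cv2.imwrite('pics/c_w7.png',cv2.resize(a[60:260,250:380],None,fx=3,fy=3,interpolation=cv2.INTER_CUBIC))
print(onz(p,(322.5,236),.126)); print([onz(p,(289.5,126),z) for z in (.07,.08,.09)])
for uv in [(351,71),(349,174),(366,59),(362,185)]: print(onz(p,uv,.012))
for X in [(-.057,-.05,.012),(-.057,.05,.012),(0,0,.08)]: print(proj(p,place([.59118,-.18127,1.77892],X)))
```

```text
[ 0.53653676 -0.2172791   0.126     ]
[array([ 0.59075245, -0.18346975,  0.07      ]), array([ 0.59112312, -0.18403146,  0.08      ]), array([ 0.5914938 , -0.18459317,  0.09      ])]
[ 0.63979384 -0.21887434  0.012     ]
[ 0.56101913 -0.23609708  0.012     ]
[ 0.65084885 -0.22818416  0.012     ]
[ 0.55438375 -0.24884506  0.012     ]
[[364.46989793  57.19310994]]
[[360.18495408 185.02990564]]
[[285.32519186 124.99344121]]
```

View pics/c_w7.png

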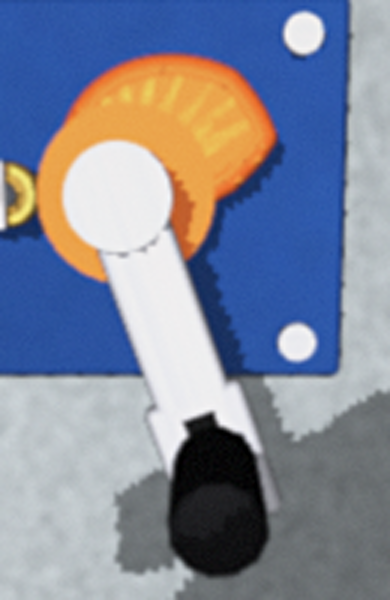

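Run:
```python
from h import *
go([.5365,-.216,.094],-78)
```

```text
t 9.72 tcp [ 0.5347 -0.2102  0.1855] toolx [-0.01  0.01 -1.  ] jawyaw -77.86 F [ 0.    0.64 -0.63] T [-0.03  0.   -0.03] gap 0.470 q6 0.79
shift [0.0914 0.0012 0.0071]
turn rad 0.0025 deg 0.1
turn rad -3.1391 deg -179.9
```

Call:
{"op": "step_arm", "data": {"commands": [[0.005, 0.001, 0.007, 0], [0.02, 0.001, 0.007, 0], [0.04, 0.001, 0.007, 0], [0.06, 0.001, 0.007, 0], [0.075, 0.001, 0.007, 0], [0.085, 0.001, 0.007, 0], [0.09, 0.001, 0.007, 0], [0.09, 0.001, 0.007, 0]]}}

```text
t: 10.38
tcp_pos: [0.5358, -0.215, 0.0942]
tool_rot: [0.444, 0.556, -0.444, 0.545]
force: [-0.2, -0.3, 1.0]
finger_gap: 0.471
```

Run:
```python
from h import *
go([.5365,-.216,.094],-78)
snap('wrist','w8.png')
```

```text
t 10.38 tcp [ 0.5358 -0.215   0.0942] toolx [-0.012  0.011 -1.   ] jawyaw -77.80 F [-0.18 -0.32  0.98] T [-0.01 -0.02  0.02] gap 0.471 q6 0.78
shift [0.0002 0.0004 0.0011]
turn rad 0.0035 deg 0.2
turn rad -3.1381 deg -179.8
```

View pics/w8.png

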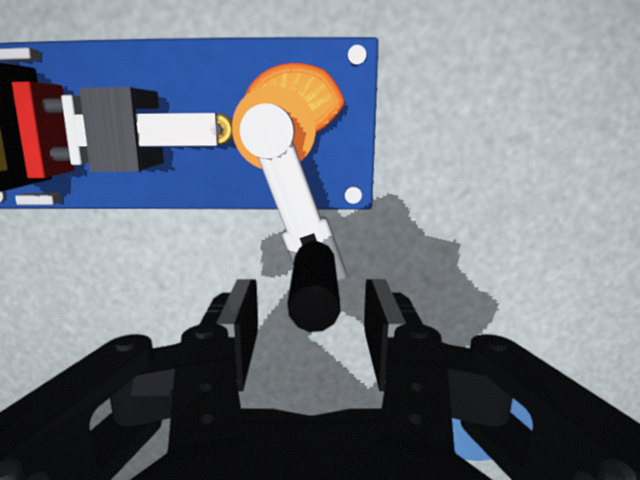

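Run:
```python
from h import *
s=go(); p=cam('wrist'); M=R.from_quat(s['tool_rot']).as_matrix()
X=onz(p,(314,307),.126); print(X, M.T@(X-s['tcp_pos']))
print([ (z,onz(p,(266.5,130),z)) for z in (.08,.09)])
```

```text
t 10.43 tcp [ 0.5364 -0.2155  0.0951] toolx [-0.011  0.01  -1.   ] jawyaw -77.81 F [ 0.21  0.27 -0.  ] T [-0.03  0.05  0.04] gap 0.468 q6 0.78
[ 0.53711242 -0.21802409  0.126     ] [-3.08841653e-02 -9.42404544e-05  2.23347968e-03]
[(0.08, array([ 0.59263636, -0.18455176,  0.08      ])), (0.09, array([ 0.59321215, -0.18562638,  0.09      ]))]
```

Call:
{"op": "step_arm", "data": {"commands": [[0, 0, 0.001, 0], [0, 0, 0.002, 0], [0, 0, 0.002, 0]], "jaw": 0.028}}

```text
t: 10.68
tcp_pos: [0.5376, -0.2181, 0.0961]
tool_rot: [0.445, 0.555, -0.444, 0.546]
force: [-0.3, 0.5, -0.1]
finger_gap: 0.329
```

Call:
{"op": "step_arm", "data": {"commands": [[0, 0, 0, 0], [0, 0, 0, 0], [0, 0, 0, 0], [0, 0, 0, 0], [0, 0, 0, 0]], "jaw": 0.0, "grip_force": 40}}

```text
t: 11.1
tcp_pos: [0.5378, -0.218, 0.0966]
tool_rot: [0.445, 0.554, -0.444, 0.546]
force: [-0.1, 2.2, 4.6]
finger_gap: 0.193
```

Run:
```python
from h import *
go()
```

```text
t 11.10 tcp [ 0.5378 -0.218   0.0966] toolx [-0.008  0.009 -1.   ] jawyaw -77.81 F [-0.06  2.16  4.55] T [ 0.44 -0.09 -0.02] gap 0.193 q6 0.78
```

```bash
cat > crank.py <<'E'
import sys
from h import *
# usage: crank.py dtheta nrows Cx Cy [dr_mm]
d=float(sys.argv[1]);n=int(sys.argv[2]);C=np.array([float(sys.argv[3]),float(sys.argv[4])]); dr=float(sys.argv[5])/1000 if len(sys.argv)>5 else 0
s=telemetry.sense(); M=R.from_quat(s['tool_rot']).as_matrix(); p=np.array(s['tcp_pos'])
v=p[:2]-C; r=np.hypot(*v); th=np.arctan2(v[1],v[0]); F=np.array(s['force'])
er=v/r; et=np.array([-er[1],er[0]])
print('t %.2f th %.1f r %.4f Fr %.2f Ft %.2f Fz %.2f z %.4f strain~%.2f mm gap %.3f'%(s['t'],np.degrees(th)%360,r,F[:2]@er,F[:2]@et,F[2],p[2],-F[:2]@er/5,s['finger_gap']))
rows=[]
for i in range(1,n+1):
    a=th+np.radians(d)*i/n; rr=r+(.065+dr-r)*min(1,2*i/n)
    X=np.array([*(C+rr*np.array([np.cos(a),np.sin(a)])),p[2]])
    rows.append([round(x,4) for x in (M.T@(X-p)).tolist()]+[0])
print(rows)
E
python3 crank.py 8 6 .5935 -.1844
```

```text
t 11.10 th 211.1 r 0.0650 Fr -1.06 Ft -1.88 Fz 4.55 z 0.0966 strain~0.21 mm gap 0.193
[[-0.0, 0.0005, 0.0014, 0], [-0.0, 0.001, 0.0028, 0], [-0.0001, 0.0016, 0.0042, 0], [-0.0001, 0.0022, 0.0056, 0], [-0.0001, 0.0029, 0.007, 0], [-0.0001, 0.0035, 0.0084, 0]]
```

Call:
{"op": "step_arm", "data": {"commands": [[0, 0.0005, 0.0014, 0], [0, 0.001, 0.0028, 0], [0, 0.0016, 0.0042, 0], [0, 0.0022, 0.0056, 0], [0, 0.0029, 0.007, 0], [0, 0.0035, 0.0084, 0], [0, 0.0035, 0.0084, 0]]}}

```text
t: 11.68
tcp_pos: [0.5437, -0.2259, 0.0965]
tool_rot: [0.445, 0.554, -0.443, 0.546]
force: [0.8, 3.9, 3.3]
finger_gap: 0.192
```

```bash
python3 crank.py 10 7 .5935 -.1844
```

```text
t 11.68 th 219.8 r 0.0648 Fr -3.14 Ft -2.52 Fz 3.34 z 0.0965 strain~0.63 mm gap 0.192
[[-0.0, 0.0007, 0.0014, 0], [-0.0, 0.0015, 0.0029, 0], [-0.0001, 0.0023, 0.0043, 0], [-0.0001, 0.0031, 0.0057, 0], [-0.0001, 0.004, 0.007, 0], [-0.0001, 0.005, 0.0083, 0], [-0.0001, 0.006, 0.0096, 0]]
```

```bash
python3 crank.py 10 7 .5935 -.1844 -0.7
```

```text
t 11.68 th 219.8 r 0.0648 Fr -3.14 Ft -2.52 Fz 3.34 z 0.0965 strain~0.63 mm gap 0.192
[[-0.0, 0.0009, 0.0013, 0], [-0.0, 0.0018, 0.0027, 0], [-0.0001, 0.0028, 0.004, 0], [-0.0001, 0.0037, 0.0053, 0], [-0.0001, 0.0046, 0.0066, 0], [-0.0001, 0.0055, 0.0079, 0], [-0.0001, 0.0065, 0.0092, 0]]
```

Call:
{"op": "step_arm", "data": {"commands": [[0, 0.0009, 0.0013, 0], [0, 0.0018, 0.0027, 0], [0, 0.0028, 0.004, 0], [0, 0.0037, 0.0053, 0], [0, 0.0046, 0.0066, 0], [0, 0.0055, 0.0079, 0], [0, 0.0065, 0.0092, 0], [0, 0.0065, 0.0092, 0]]}}

```text
t: 12.35
tcp_pos: [0.5526, -0.234, 0.0965]
tool_rot: [0.445, 0.553, -0.443, 0.547]
force: [-0.1, 2.1, 3.0]
finger_gap: 0.187
```

```bash
python3 crank.py 10 7 .5935 -.1844 -0.9
```

```text
t 12.35 th 230.5 r 0.0643 Fr -1.55 Ft -1.43 Fz 3.05 z 0.0965 strain~0.31 mm gap 0.187
[[-0.0, 0.0011, 0.0012, 0], [-0.0, 0.0021, 0.0024, 0], [-0.0, 0.0033, 0.0035, 0], [-0.0001, 0.0044, 0.0047, 0], [-0.0001, 0.0055, 0.0058, 0], [-0.0001, 0.0066, 0.0069, 0], [-0.0001, 0.0078, 0.008, 0]]
```

```bash
python3 crank.py 10 7 .5929 -.1827
```

```text
t 12.35 th 231.8 r 0.0653 Fr -1.58 Ft -1.40 Fz 3.05 z 0.0965 strain~0.32 mm gap 0.187
[[-0.0, 0.0011, 0.0012, 0], [-0.0, 0.0022, 0.0024, 0], [-0.0, 0.0034, 0.0035, 0], [-0.0001, 0.0046, 0.0046, 0], [-0.0001, 0.0057, 0.0057, 0], [-0.0001, 0.0069, 0.0068, 0], [-0.0001, 0.0082, 0.0079, 0]]
```

Call:
{"op": "step_arm", "data": {"commands": [[0, 0.0011, 0.0012, 0], [0, 0.0022, 0.0024, 0], [0, 0.0034, 0.0035, 0], [0, 0.0046, 0.0046, 0], [0, 0.0057, 0.0057, 0], [0, 0.0069, 0.0068, 0], [0, 0.0082, 0.0079, 0], [0, 0.0082, 0.0079, 0]]}}

```text
t: 13.02
tcp_pos: [0.5628, -0.2404, 0.0965]
tool_rot: [0.445, 0.553, -0.443, 0.547]
force: [-0.2, 2.2, 3.8]
finger_gap: 0.193
```

```bash
python3 crank.py 10 7 .5929 -.1827
```

```text
t 13.02 th 242.4 r 0.0651 Fr -1.87 Ft -1.17 Fz 3.84 z 0.0965 strain~0.37 mm gap 0.193
[[-0.0, 0.0013, 0.001, 0], [-0.0, 0.0026, 0.002, 0], [-0.0, 0.0039, 0.0029, 0], [-0.0, 0.0052, 0.0038, 0], [-0.0001, 0.0066, 0.0047, 0], [-0.0001, 0.008, 0.0056, 0], [-0.0001, 0.0094, 0.0064, 0]]
```

```bash
python3 crank.py 12 7 .5928 -.1823
```

```text
t 13.02 th 242.7 r 0.0654 Fr -1.88 Ft -1.16 Fz 3.84 z 0.0965 strain~0.38 mm gap 0.193
[[-0.0, 0.0016, 0.0011, 0], [-0.0, 0.0032, 0.0022, 0], [-0.0, 0.0049, 0.0033, 0], [-0.0001, 0.0065, 0.0043, 0], [-0.0001, 0.0082, 0.0053, 0], [-0.0001, 0.0099, 0.0063, 0], [-0.0001, 0.0116, 0.0072, 0]]
```

Call:
{"op": "step_arm", "data": {"commands": [[0, 0.0016, 0.0011, 0], [0, 0.0032, 0.0022, 0], [0, 0.0049, 0.0033, 0], [0, 0.0065, 0.0043, 0], [0, 0.0082, 0.0053, 0], [0, 0.0099, 0.0063, 0], [0, 0.0116, 0.0072, 0], [0, 0.0116, 0.0072, 0]]}}

```text
t: 13.68
tcp_pos: [0.5753, -0.2451, 0.0965]
tool_rot: [0.445, 0.553, -0.444, 0.547]
force: [-3.0, 2.2, 5.8]
finger_gap: 0.196
```

```bash
python3 crank.py 12 7 .5928 -.1823
```

```text
t 13.68 th 254.4 r 0.0652 Fr -1.28 Ft -3.46 Fz 5.82 z 0.0965 strain~0.26 mm gap 0.196
[[-0.0, 0.0018, 0.0008, 0], [-0.0, 0.0036, 0.0016, 0], [-0.0, 0.0054, 0.0023, 0], [-0.0001, 0.0072, 0.003, 0], [-0.0001, 0.009, 0.0037, 0], [-0.0001, 0.0108, 0.0043, 0], [-0.0001, 0.0127, 0.0049, 0]]
```

Call:
{"op": "step_arm", "data": {"commands": [[0, 0.0018, 0.0008, 0], [0, 0.0036, 0.0016, 0], [0, 0.0054, 0.0023, 0], [0, 0.0072, 0.003, 0], [0, 0.009, 0.0037, 0], [0, 0.0108, 0.0043, 0], [0, 0.0127, 0.0049, 0], [0, 0.0127, 0.0049, 0]]}}

```text
t: 14.35
tcp_pos: [0.5878, -0.2473, 0.0964]
tool_rot: [0.444, 0.554, -0.444, 0.546]
force: [-3.0, 2.8, 6.6]
finger_gap: 0.196
```

```bash
python3 crank.py 12 7 .5928 -.1823
```

```text
t 14.35 th 265.6 r 0.0652 Fr -2.53 Ft -3.25 Fz 6.59 z 0.0964 strain~0.51 mm gap 0.196
[[-0.0, 0.0019, 0.0005, 0], [-0.0, 0.0038, 0.0009, 0], [-0.0001, 0.0057, 0.0012, 0], [-0.0001, 0.0076, 0.0016, 0], [-0.0001, 0.0096, 0.0019, 0], [-0.0001, 0.0115, 0.0021, 0], [-0.0001, 0.0134, 0.0023, 0]]
```

```bash
python3 crank.py 12 7 .5928 -.1819
```

```text
t 14.35 th 265.6 r 0.0656 Fr -2.53 Ft -3.25 Fz 6.59 z 0.0964 strain~0.51 mm gap 0.196
[[-0.0, 0.0019, 0.0004, 0], [-0.0, 0.0039, 0.0007, 0], [-0.0, 0.0058, 0.0009, 0], [-0.0001, 0.0077, 0.0012, 0], [-0.0001, 0.0097, 0.0015, 0], [-0.0001, 0.0116, 0.0017, 0], [-0.0001, 0.0135, 0.0019, 0]]
```

Call:
{"op": "step_arm", "data": {"commands": [[0, 0.0019, 0.0004, 0], [0, 0.0039, 0.0007, 0], [0, 0.0058, 0.0009, 0], [0, 0.0077, 0.0012, 0], [0, 0.0097, 0.0015, 0], [0, 0.0116, 0.0017, 0], [0, 0.0135, 0.0019, 0], [0, 0.0135, 0.0019, 0]]}}

```text
t: 15.02
tcp_pos: [0.6001, -0.2469, 0.0964]
tool_rot: [0.443, 0.555, -0.445, 0.546]
force: [-3.4, 0.8, 7.1]
finger_gap: 0.198
```

```bash
python3 crank.py 12 7 .5928 -.1819
```

```text
t 15.02 th 276.4 r 0.0655 Fr -1.14 Ft -3.28 Fz 7.13 z 0.0964 strain~0.23 mm gap 0.198
[[-0.0, 0.002, 0.0, 0], [-0.0, 0.0039, 0.0, 0], [-0.0001, 0.0059, -0.0001, 0], [-0.0001, 0.0078, -0.0001, 0], [-0.0001, 0.0098, -0.0002, 0], [-0.0001, 0.0117, -0.0003, 0], [-0.0001, 0.0136, -0.0005, 0]]
```

Call:
{"op": "step_arm", "data": {"commands": [[0, 0.002, 0, 0], [0, 0.0039, 0, 0], [0, 0.0059, -0.0001, 0], [0, 0.0078, -0.0001, 0], [0, 0.0098, -0.0002, 0], [0, 0.0117, -0.0003, 0], [0, 0.0136, -0.0005, 0], [0, 0.0136, -0.0005, 0]]}}

```text
t: 15.68
tcp_pos: [0.6119, -0.2445, 0.0964]
tool_rot: [0.442, 0.556, -0.446, 0.545]
force: [-3.5, -0.1, 8.0]
finger_gap: 0.194
```

```bash
python3 crank.py 10 7 .5928 -.1819
```

```text
t 15.68 th 286.9 r 0.0655 Fr -0.89 Ft -3.39 Fz 7.98 z 0.0964 strain~0.18 mm gap 0.194
[[-0.0, 0.0016, -0.0003, 0], [-0.0, 0.0032, -0.0006, 0], [-0.0001, 0.0048, -0.001, 0], [-0.0001, 0.0064, -0.0013, 0], [-0.0001, 0.008, -0.0016, 0], [-0.0001, 0.0096, -0.002, 0], [-0.0001, 0.0111, -0.0024, 0]]
```

Call:
{"op": "step_arm", "data": {"commands": [[0, 0.0016, -0.0003, 0], [0, 0.0032, -0.0006, 0], [0, 0.0048, -0.001, 0], [0, 0.0064, -0.0013, 0], [0, 0.008, -0.0016, 0], [0, 0.0096, -0.002, 0], [0, 0.0111, -0.0024, 0], [0, 0.0111, -0.0024, 0]]}}

```text
t: 16.35
tcp_pos: [0.6206, -0.2411, 0.0964]
tool_rot: [0.44, 0.557, -0.447, 0.545]
force: [-4.6, -0.2, 6.3]
finger_gap: 0.193
```

```bash
python3 crank.py 10 7 .5928 -.1819; python3 -c "
from h import *
go()"
```

```text
t 16.35 th 295.1 r 0.0654 Fr -1.75 Ft -4.26 Fz 6.30 z 0.0964 strain~0.35 mm gap 0.193
[[-0.0, 0.0016, -0.0005, 0], [-0.0, 0.0031, -0.001, 0], [-0.0001, 0.0046, -0.0016, 0], [-0.0001, 0.0062, -0.0021, 0], [-0.0001, 0.0077, -0.0027, 0], [-0.0001, 0.0092, -0.0032, 0], [-0.0002, 0.0107, -0.0038, 0]]
t 16.35 tcp [ 0.6206 -0.2411  0.0964] toolx [-0.019  0.003 -1.   ] jawyaw -77.68 F [-4.6  -0.23  6.3 ] T [-0.06  0.9  -0.02] gap 0.193 q6 0.83
```

Call:
{"op": "step_arm", "data": {"commands": [[0, 0.0016, -0.0005, 0], [0, 0.0031, -0.001, 0], [0, 0.0046, -0.0016, 0], [0, 0.0062, -0.0021, 0], [0, 0.0077, -0.0027, 0], [0, 0.0092, -0.0032, 0], [0, 0.0107, -0.0038, 0], [0, 0.0107, -0.0038, 0]]}}

```text
t: 17.02
tcp_pos: [0.6284, -0.2368, 0.0964]
tool_rot: [0.438, 0.557, -0.448, 0.544]
force: [-5.3, -1.3, 7.8]
finger_gap: 0.195
```

```bash
python3 crank.py 10 7 .5928 -.1819; python3 -c "
from h import *
snap('wrist','w9.png')"
```

```text
t 17.02 th 303.0 r 0.0654 Fr -1.77 Ft -5.15 Fz 7.80 z 0.0964 strain~0.35 mm gap 0.195
[[-0.0, 0.0015, -0.0007, 0], [-0.0001, 0.0029, -0.0015, 0], [-0.0001, 0.0044, -0.0022, 0], [-0.0001, 0.0058, -0.003, 0], [-0.0001, 0.0072, -0.0037, 0], [-0.0002, 0.0087, -0.0045, 0], [-0.0002, 0.0101, -0.0053, 0]]
```

View pics/w9.png

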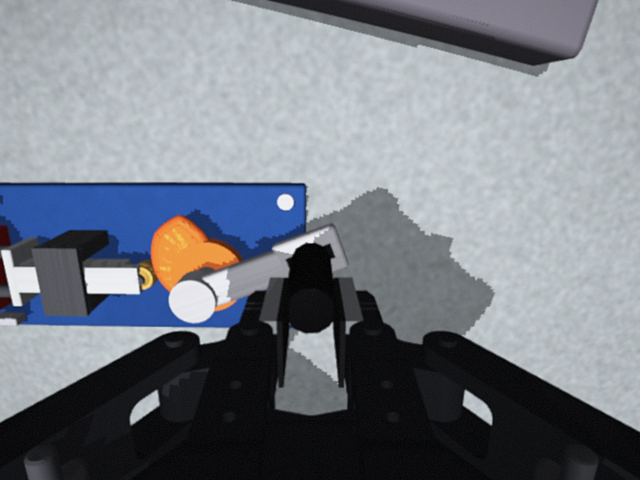

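Call:
{"op": "step_arm", "data": {"commands": [[0, 0.0015, -0.0007, 0], [0, 0.0029, -0.0014, 0], [0, 0.0044, -0.0021, 0], [0, 0.0058, -0.0028, 0], [0, 0.0072, -0.0035, 0], [0, 0.0087, -0.0043, 0], [0, 0.0101, -0.0051, 0], [0, 0.0101, -0.0051, 0]]}}

```text
t: 17.73
tcp_pos: [0.6353, -0.2317, 0.0964]
tool_rot: [0.436, 0.558, -0.45, 0.544]
force: [-6.0, -1.3, 6.6]
finger_gap: 0.194
```

```bash
python3 crank.py 10 7 .5928 -.1819 -0.1
```

```text
t 17.73 th 310.5 r 0.0654 Fr -2.86 Ft -5.40 Fz 6.62 z 0.0964 strain~0.57 mm gap 0.194
[[-0.0, 0.0014, -0.0009, 0], [-0.0001, 0.0027, -0.0019, 0], [-0.0001, 0.004, -0.0028, 0], [-0.0001, 0.0053, -0.0038, 0], [-0.0002, 0.0066, -0.0047, 0], [-0.0002, 0.0079, -0.0057, 0], [-0.0002, 0.0092, -0.0066, 0]]
```

```bash
python3 crank.py 12 7 .5928 -.1819 -0.5
```

```text
t 17.73 th 310.5 r 0.0654 Fr -2.86 Ft -5.40 Fz 6.62 z 0.0964 strain~0.57 mm gap 0.194
[[-0.0, 0.0016, -0.0012, 0], [-0.0001, 0.0031, -0.0024, 0], [-0.0001, 0.0046, -0.0037, 0], [-0.0001, 0.0061, -0.0048, 0], [-0.0002, 0.0077, -0.006, 0], [-0.0002, 0.0092, -0.0072, 0], [-0.0003, 0.0107, -0.0084, 0]]
```

Call:
{"op": "step_arm", "data": {"commands": [[0, 0.0016, -0.0012, 0], [0, 0.0031, -0.0024, 0], [0, 0.0046, -0.0036, 0], [0, 0.0061, -0.0048, 0], [0, 0.0077, -0.006, 0], [0, 0.0092, -0.0072, 0], [0, 0.0107, -0.0084, 0], [0, 0.0107, -0.0084, 0]]}}

```text
t: 18.4
tcp_pos: [0.6421, -0.2246, 0.0964]
tool_rot: [0.434, 0.558, -0.452, 0.544]
force: [-5.7, -3.8, 6.0]
finger_gap: 0.191
```

```bash
python3 crank.py 10 7 .5928 -.1819 -0.5
```

```text
t 18.40 th 319.1 r 0.0652 Fr -1.83 Ft -6.55 Fz 6.04 z 0.0964 strain~0.37 mm gap 0.191
[[-0.0, 0.0012, -0.0011, 0], [-0.0001, 0.0023, -0.0023, 0], [-0.0001, 0.0034, -0.0035, 0], [-0.0001, 0.0045, -0.0046, 0], [-0.0002, 0.0057, -0.0057, 0], [-0.0002, 0.0069, -0.0069, 0], [-0.0003, 0.008, -0.008, 0]]
```

Call:
{"op": "step_arm", "data": {"commands": [[0, 0.0012, -0.0011, 0], [0, 0.0023, -0.0023, 0], [0, 0.0034, -0.0035, 0], [0, 0.0045, -0.0046, 0], [0, 0.0057, -0.0057, 0], [0, 0.0069, -0.0069, 0], [0, 0.008, -0.008, 0], [0, 0.008, -0.008, 0]]}}

```text
t: 19.07
tcp_pos: [0.6466, -0.2187, 0.0964]
tool_rot: [0.431, 0.558, -0.454, 0.545]
force: [-5.7, -5.7, 5.9]
finger_gap: 0.192
```

```bash
python3 crank.py 8 7 .5928 -.1819 -0.6
```

```text
t 19.07 th 325.6 r 0.0652 Fr -1.48 Ft -7.97 Fz 5.89 z 0.0964 strain~0.30 mm gap 0.192
[[-0.0, 0.0008, -0.0011, 0], [-0.0001, 0.0016, -0.0021, 0], [-0.0001, 0.0023, -0.0032, 0], [-0.0001, 0.0031, -0.0042, 0], [-0.0002, 0.0039, -0.0052, 0], [-0.0002, 0.0048, -0.0061, 0], [-0.0002, 0.0056, -0.0071, 0]]
```

Call:
{"op": "step_arm", "data": {"commands": [[0, 0.0008, -0.0011, 0], [0, 0.0016, -0.0021, 0], [0, 0.0023, -0.0032, 0], [0, 0.0031, -0.0042, 0], [0, 0.0039, -0.0052, 0], [0, 0.0048, -0.0061, 0], [0, 0.0056, -0.0071, 0], [0, 0.0056, -0.0071, 0]]}}

```text
t: 19.73
tcp_pos: [0.6491, -0.2146, 0.0964]
tool_rot: [0.428, 0.557, -0.456, 0.546]
force: [-5.6, -7.4, 5.2]
finger_gap: 0.196
```

```bash
python3 crank.py 8 7 .5928 -.1819 -0.6
```

```text
t 19.73 th 329.9 r 0.0651 Fr -1.12 Ft -9.15 Fz 5.22 z 0.0964 strain~0.22 mm gap 0.196
[[-0.0, 0.0007, -0.0011, 0], [-0.0001, 0.0014, -0.0022, 0], [-0.0001, 0.0021, -0.0033, 0], [-0.0002, 0.0028, -0.0044, 0], [-0.0002, 0.0036, -0.0054, 0], [-0.0003, 0.0043, -0.0065, 0], [-0.0003, 0.0051, -0.0075, 0]]
```

Call:
{"op": "step_arm", "data": {"commands": [[0, 0.0007, -0.0011, 0], [0, 0.0014, -0.0022, 0], [0, 0.0021, -0.0033, 0], [0, 0.0028, -0.0044, 0], [0, 0.0036, -0.0054, 0], [0, 0.0043, -0.0065, 0], [0, 0.0051, -0.0075, 0], [0, 0.0051, -0.0075, 0]]}}

```text
t: 20.4
tcp_pos: [0.6513, -0.2105, 0.0964]
tool_rot: [0.425, 0.557, -0.458, 0.547]
force: [-6.4, -9.2, 4.0]
finger_gap: 0.191
```

```bash
python3 crank.py 8 7 .5928 -.1819 -0.5;python3 -c "
from h import *
go();snap('wrist','w10.png')"
```

```text
t 20.40 th 333.9 r 0.0651 Fr -1.70 Ft -11.05 Fz 4.00 z 0.0964 strain~0.34 mm gap 0.191
[[-0.0001, 0.0007, -0.0011, 0], [-0.0001, 0.0013, -0.0023, 0], [-0.0001, 0.0019, -0.0034, 0], [-0.0002, 0.0026, -0.0045, 0], [-0.0002, 0.0033, -0.0056, 0], [-0.0003, 0.004, -0.0067, 0], [-0.0003, 0.0046, -0.0078, 0]]
t 20.40 tcp [ 0.6513 -0.2105  0.0964] toolx [-0.039 -0.028 -0.999] jawyaw -77.34 F [-6.39 -9.18  4.  ] T [-1.39  1.05  0.02] gap 0.191 q6 0.92
```

View pics/w10.png

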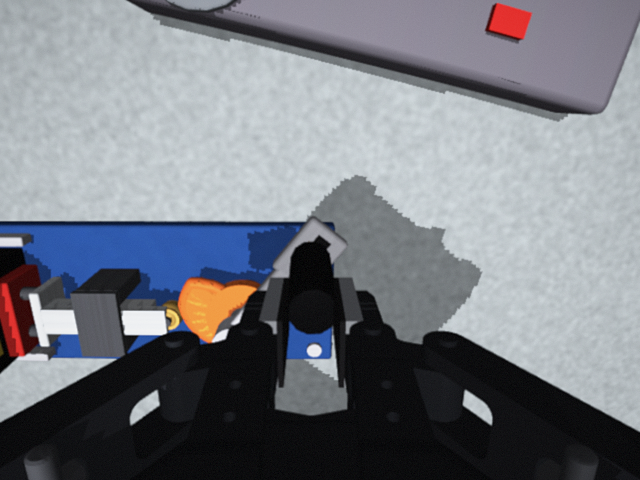

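Call:
{"op": "step_arm", "data": {"commands": [[0, 0.0007, -0.0011, 0], [0, 0.0013, -0.0023, 0], [0, 0.0019, -0.0034, 0], [0, 0.0026, -0.0045, 0], [0, 0.0033, -0.0056, 0], [0, 0.0036, -0.006, 0], [0, 0.0036, -0.006, 0]]}}

```text
t: 21.03
tcp_pos: [0.6523, -0.2085, 0.0964]
tool_rot: [0.423, 0.556, -0.46, 0.548]
force: [-5.4, -8.7, 4.5]
finger_gap: 0.195
```

```bash
python3 crank.py 8 7 .5928 -.1819 -0.5
```

```text
t 21.03 th 335.9 r 0.0651 Fr -1.34 Ft -10.17 Fz 4.50 z 0.0964 strain~0.27 mm gap 0.195
[[-0.0001, 0.0006, -0.0012, 0], [-0.0001, 0.0012, -0.0023, 0], [-0.0002, 0.0018, -0.0035, 0], [-0.0002, 0.0024, -0.0046, 0], [-0.0003, 0.0031, -0.0057, 0], [-0.0003, 0.0037, -0.0068, 0], [-0.0004, 0.0043, -0.0079, 0]]
```

Call:
{"op": "step_arm", "data": {"commands": [[0, 0.0006, -0.0012, 0], [0, 0.0012, -0.0023, 0], [0, 0.0018, -0.0035, 0], [0, 0.0024, -0.0046, 0], [0, 0.0031, -0.0057, 0], [0, 0.0037, -0.0068, 0], [0, 0.0037, -0.0068, 0], [0, 0.0037, -0.0068, 0]]}}

```text
t: 21.7
tcp_pos: [0.6533, -0.206, 0.0964]
tool_rot: [0.42, 0.555, -0.463, 0.549]
force: [-5.9, -9.8, 4.9]
finger_gap: 0.196
```

```bash
python3 crank.py 6 6 .5928 -.1819 -0.5
```

```text
t 21.70 th 338.3 r 0.0651 Fr -1.85 Ft -11.25 Fz 4.94 z 0.0964 strain~0.37 mm gap 0.196
[[-0.0001, 0.0005, -0.0011, 0], [-0.0001, 0.0009, -0.0021, 0], [-0.0002, 0.0013, -0.0032, 0], [-0.0002, 0.0019, -0.0041, 0], [-0.0003, 0.0025, -0.0051, 0], [-0.0004, 0.003, -0.0061, 0]]
```

Call:
{"op": "step_arm", "data": {"commands": [[0, 0.0005, -0.0011, 0], [0, 0.0009, -0.0021, 0], [0, 0.0013, -0.0032, 0], [0, 0.0019, -0.0041, 0], [0, 0.0025, -0.0051, 0], [0, 0.0033, -0.0066, 0], [0, 0.0036, -0.0072, 0], [0, 0.0036, -0.0072, 0]]}}

```text
t: 22.37
tcp_pos: [0.6544, -0.2031, 0.0965]
tool_rot: [0.417, 0.554, -0.465, 0.551]
force: [-5.7, -8.0, 4.6]
finger_gap: 0.192
```

```bash
python3 crank.py 6 6 .5928 -.1819 -0.5; python3 -c "
from h import *
go()"
```

```text
t 22.37 th 341.0 r 0.0651 Fr -2.78 Ft -9.42 Fz 4.56 z 0.0965 strain~0.56 mm gap 0.192
[[-0.0001, 0.0004, -0.0011, 0], [-0.0001, 0.0008, -0.0022, 0], [-0.0002, 0.0012, -0.0032, 0], [-0.0003, 0.0017, -0.0042, 0], [-0.0003, 0.0022, -0.0052, 0], [-0.0004, 0.0027, -0.0062, 0]]
t 22.37 tcp [ 0.6544 -0.2031  0.0965] toolx [-0.045 -0.05  -0.998] jawyaw -77.16 F [-5.7  -8.    4.56] T [-1.45  0.95  0.06] gap 0.192 q6 0.95
```

Call:
{"op": "step_arm", "data": {"commands": [[0, 0.0004, -0.0011, 0], [0, 0.0008, -0.0022, 0], [0, 0.0012, -0.0032, 0], [0, 0.0017, -0.0042, 0], [0, 0.0022, -0.0052, 0], [0, 0.0027, -0.0062, 0], [0, 0.0027, -0.0062, 0]]}}

```text
t: 22.95
tcp_pos: [0.6552, -0.2002, 0.0964]
tool_rot: [0.415, 0.553, -0.467, 0.552]
force: [-4.4, -6.4, 3.9]
finger_gap: 0.191
```

```bash
python3 crank.py 4 5 .5928 -.1819 -0.5; python3 -c "
from h import *
snap('wrist','w11.png')"
```

```text
t 22.95 th 343.6 r 0.0650 Fr -2.36 Ft -7.41 Fz 3.94 z 0.0964 strain~0.47 mm gap 0.191
[[-0.0001, 0.0003, -0.0009, 0], [-0.0001, 0.0005, -0.0018, 0], [-0.0002, 0.0008, -0.0026, 0], [-0.0002, 0.0012, -0.0034, 0], [-0.0003, 0.0016, -0.0043, 0]]
```

View pics/w11.png

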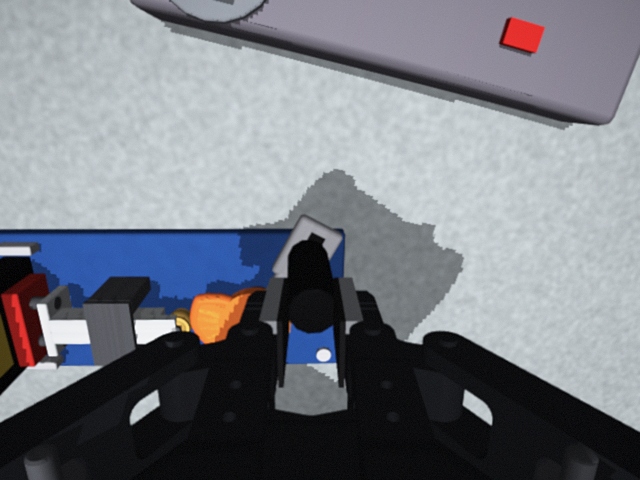

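Call:
{"op": "step_arm", "data": {"commands": [[0, 0.0003, -0.0009, 0], [0, 0.0005, -0.0018, 0], [0, 0.0008, -0.0026, 0], [0, 0.0012, -0.0034, 0], [0, 0.0016, -0.0043, 0], [0, 0.0019, -0.005, 0], [0, 0.0019, -0.005, 0]]}}

```text
t: 23.58
tcp_pos: [0.6562, -0.1959, 0.0965]
tool_rot: [0.415, 0.552, -0.467, 0.553]
force: [-4.0, -4.3, 5.7]
finger_gap: 0.193
```

```bash
python3 crank.py 4 5 .5928 -.1819 -0.6
```

```text
t 23.58 th 347.6 r 0.0649 Fr -2.97 Ft -5.03 Fz 5.69 z 0.0965 strain~0.59 mm gap 0.193
[[-0.0001, 0.0002, -0.0009, 0], [-0.0001, 0.0004, -0.0018, 0], [-0.0002, 0.0006, -0.0027, 0], [-0.0002, 0.001, -0.0035, 0], [-0.0003, 0.0013, -0.0043, 0]]
```

Call:
{"op": "step_arm", "data": {"commands": [[0, 0.0002, -0.0009, 0], [0, 0.0004, -0.0018, 0], [0, 0.0006, -0.0027, 0], [0, 0.001, -0.0035, 0], [0, 0.001, -0.0035, 0], [0, 0.001, -0.0035, 0]]}}

```text
t: 24.08
tcp_pos: [0.6567, -0.1924, 0.0965]
tool_rot: [0.415, 0.552, -0.467, 0.553]
force: [-3.2, -2.9, 6.0]
finger_gap: 0.194
```

```bash
python3 crank.py 3 4 .5928 -.1819 -0.7; python3 -c "
from h import *
snap('wrist','w12.png'); snap('top','t12.png')
a=cv2.imread('pics/t12.png')
cv2.imwrite('pics/c_t12.png',cv2.resize(a[220:305,295:430],None,fx=5.8,fy=5.8,interpolation=cv2.INTER_CUBIC))"
```

```text
t 24.08 th 350.7 r 0.0648 Fr -2.68 Ft -3.41 Fz 6.02 z 0.0965 strain~0.54 mm gap 0.194
[[-0.0, 0.0001, -0.0009, 0], [-0.0001, 0.0001, -0.0018, 0], [-0.0001, 0.0004, -0.0025, 0], [-0.0002, 0.0007, -0.0033, 0]]
```

View pics/w12.png

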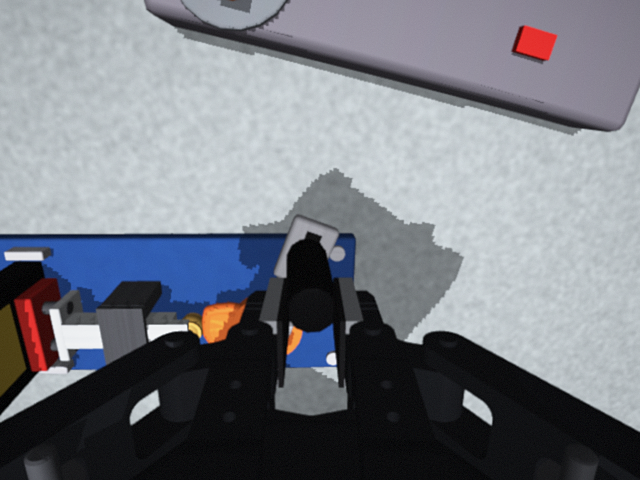

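View pics/c_t12.png

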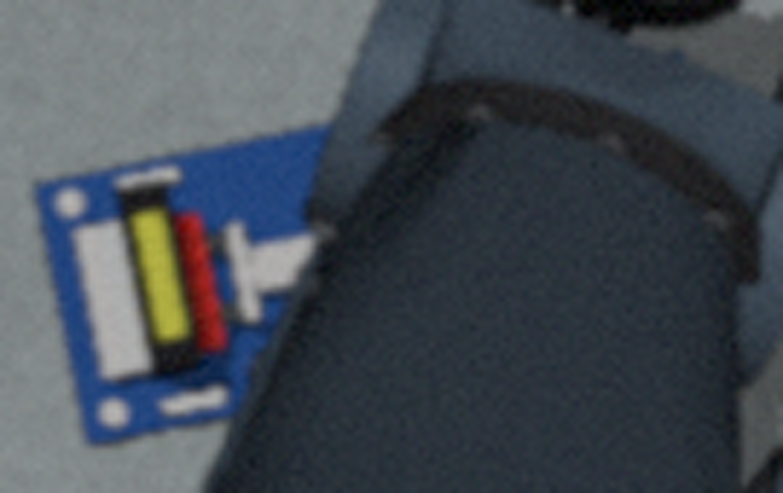

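```bash
python3 -c "
from h import *
go()
a=cv2.imread('pics/w12.png')
cv2.imwrite('pics/c_w12.png',cv2.resize(a[260:400,130:350],None,fx=3.6,fy=3.6,interpolation=cv2.INTER_CUBIC))"; python3 crank.py 3 4 .5928 -.1819 -0.7
```

```text
t 24.18 tcp [ 0.6568 -0.1924  0.0965] toolx [-0.045 -0.059 -0.997] jawyaw -77.09 F [-3.39 -3.59  4.74] T [-0.37  0.5  -0.03] gap 0.194 q6 0.97
t 24.18 th 350.7 r 0.0648 Fr -2.76 Ft -4.09 Fz 4.74 z 0.0965 strain~0.55 mm gap 0.194
[[-0.0, 0.0001, -0.0009, 0], [-0.0001, 0.0001, -0.0018, 0], [-0.0001, 0.0004, -0.0026, 0], [-0.0002, 0.0007, -0.0033, 0]]
```

View pics/c_w12.png

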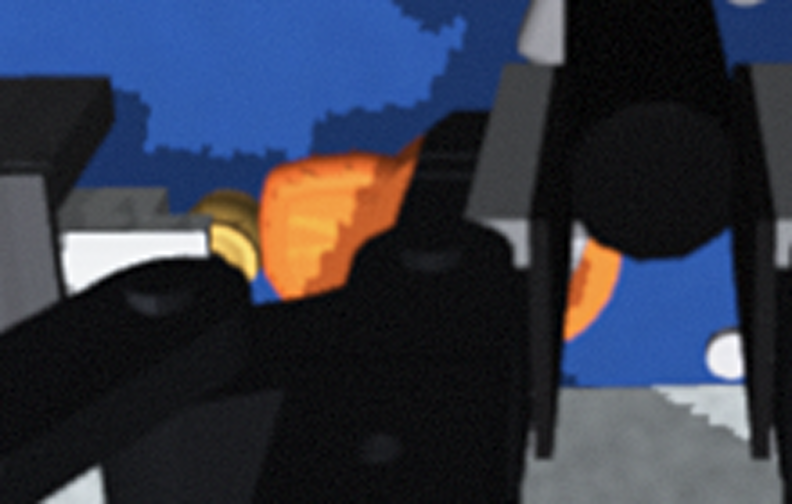

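Call:
{"op": "step_arm", "data": {"commands": [[0, 0.0001, -0.0009, 0], [0, 0.0001, -0.0018, 0], [0, 0.0004, -0.0026, 0], [0, 0.0007, -0.0033, 0], [0, 0.0007, -0.0033, 0], [0, 0.0007, -0.0033, 0]]}}

```text
t: 24.68
tcp_pos: [0.657, -0.1889, 0.0965]
tool_rot: [0.415, 0.552, -0.467, 0.553]
force: [-2.9, -4.2, 5.8]
finger_gap: 0.192
```

```bash
python3 crank.py 3 4 .5928 -.1819 -0.9; python3 -c "
from h import *
snap('wrist','w13.png')
a=cv2.imread('pics/w13.png')
cv2.imwrite('pics/c_w13.png',cv2.resize(a[260:400,130:350],None,fx=3.6,fy=3.6,interpolation=cv2.INTER_CUBIC))"
```

```text
t 24.68 th 353.8 r 0.0646 Fr -2.42 Ft -4.49 Fz 5.85 z 0.0965 strain~0.48 mm gap 0.192
[[-0.0, 0.0, -0.0009, 0], [-0.0001, 0.0, -0.0018, 0], [-0.0001, 0.0003, -0.0026, 0], [-0.0002, 0.0005, -0.0034, 0]]
```

View pics/c_w13.png

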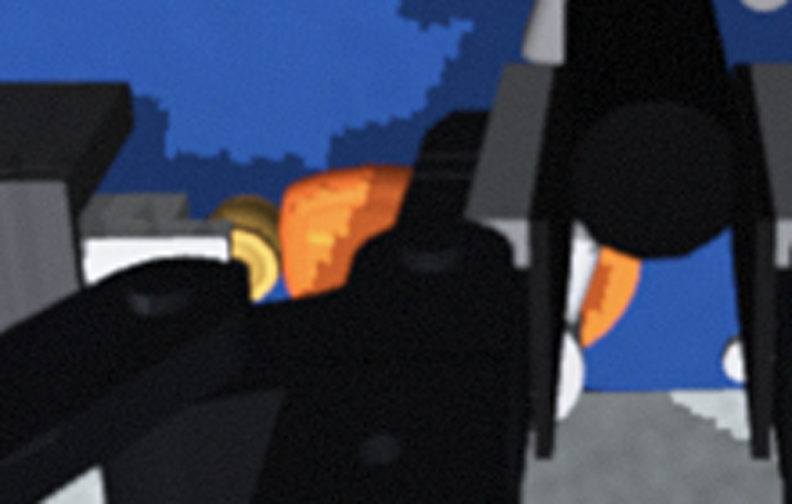

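Run:
```python
from h import *
s=go(); p=cam('wrist')
for z in (.03,.04,.05,.06):
    for C in ([.5928,-.1819],[.592,-.184]):
        X=onz(p,(209.2,311.4),z); v=X[:2]-C
        print(z,C,'corner r %.4f ang from clamp x %.1f'%(np.hypot(*v),(np.degrees(np.arctan2(v[1],v[0]))-101.95+180)%360-180), 'roller contact guess', proj(p,[*(np.array(C)+.045*np.array([np.cos(1.7793),np.sin(1.7793)])),z]).round(1))
p0=np.load('p7.npy',allow_pickle=True).item()
# cam lobe corners in w7 crop (offset 250,60, f3): steep-fall tip and contact
for z in (.03,.04,.05,.06):
    for c in [(277,140),(38,190)]:
        X=onz(p0,uc(c,250,60,3),z); v=X[:2]-[.592,-.183]; print(z,c,'r %.4f ang %.1f'%(np.hypot(*v),(np.degrees(np.arctan2(v[1],v[0]))-101.95)%360))
```

```text
t 24.73 tcp [ 0.657  -0.1888  0.0965] toolx [-0.044 -0.059 -0.997] jawyaw -77.08 F [-1.95 -3.24  5.36] T [-0.4   0.43  0.01] gap 0.190 q6 0.98
0.03 [0.5928, -0.1819] corner r 0.0391 ang from clamp x -9.5 roller contact guess [[199.6 320.5]]
0.03 [0.592, -0.184] corner r 0.0412 ang from clamp x -10.8 roller contact guess [[202.8 322.2]]
0.04 [0.5928, -0.1819] corner r 0.0384 ang from clamp x -18.4 roller contact guess [[196.3 329. ]]
0.04 [0.592, -0.184] corner r 0.0405 ang from clamp x -19.2 roller contact guess [[199.5 330.7]]
0.05 [0.5928, -0.1819] corner r 0.0385 ang from clamp x -27.5 roller contact guess [[192.6 338.2]]
0.05 [0.592, -0.184] corner r 0.0408 ang from clamp x -27.8 roller contact guess [[196. 340.]]
0.06 [0.5928, -0.1819] corner r 0.0397 ang from clamp x -36.2 roller contact guess [[188.7 348.2]]
0.06 [0.592, -0.184] corner r 0.0419 ang from clamp x -36.0 roller contact guess [[192.3 350. ]]
0.03 (277, 140) r 0.0394 ang 198.2
0.03 (38, 190) r 0.0230 ang 0.3
0.04 (277, 140) r 0.0388 ang 198.2
0.04 (38, 190) r 0.0218 ang 359.8
0.05 (277, 140) r 0.0381 ang 198.2
0.05 (38, 190) r 0.0205 ang 359.3
0.06 (277, 140) r 0.0375 ang 198.1
0.06 (38, 190) r 0.0192 ang 358.7
```

```bash
python3 - <<'E'
from h import *
p0=np.load('p7.npy',allow_pickle=True).item()
a=cv2.imread('pics/w7.png'); hsv=cv2.cvtColor(a,cv2.COLOR_BGR2HSV)
m=cv2.inRange(hsv,(5,120,120),(22,255,255))
m[:, :258]=0; m[:,380:]=0; m[200:]=0; m[:60]=0
m=cv2.morphologyEx(m,cv2.MORPH_CLOSE,np.ones((5,5)))
c=max(cv2.findContours(m,0,cv2.CHAIN_APPROX_NONE)[0],key=cv2.contourArea)[:,0]
for z in (.045,.055):
    P=np.array([onz(p0,u,z)[:2] for u in c.astype(float)])
    for C in ([.592,-.183],):
        v=P-C; r=np.hypot(*v.T)*1000; th=(np.degrees(np.arctan2(v[:,1],v[:,0]))-101.95)%360
        print(z,C,[ (t,round(r[(abs((th-t+180)%360-180)<3)].max(),1) if (abs((th-t+180)%360-180)<3).any() else None) for t in range(0,360,8)])
E
python3 -c "
import cv2
a=cv2.imread('pics/w7.png'); cv2.imwrite('pics/c_cam.png',cv2.resize(a[70:165,250:350],None,fx=6,fy=6,interpolation=cv2.INTER_CUBIC))"
```

```text
0.045 [0.592, -0.183] [(0, np.float64(24.4)), (8, np.float64(22.6)), (16, np.float64(21.7)), (24, np.float64(21.8)), (32, np.float64(21.6)), (40, np.float64(21.8)), (48, np.float64(21.8)), (56, np.float64(21.8)), (64, np.float64(22.0)), (72, np.float64(21.9)), (80, None), (88, None), (96, None), (104, None), (112, None), (120, None), (128, None), (136, np.float64(22.2)), (144, np.float64(22.0)), (152, np.float64(21.8)), (160, np.float64(21.8)), (168, np.float64(21.6)), (176, np.float64(24.5)), (184, np.float64(28.9)), (192, np.float64(34.8)), (200, np.float64(38.3)), (208, np.float64(38.3)), (216, np.float64(38.2)), (224, np.float64(38.0)), (232, np.float64(37.4)), (240, np.float64(35.5)), (248, np.float64(33.7)), (256, np.float64(32.0)), (264, np.float64(30.2)), (272, np.float64(28.6)), (280, np.float64(27.4)), (288, np.float64(25.5)), (296, np.float64(24.0)), (304, np.float64(22.6)), (312, np.float64(21.3)), (320, np.float64(20.5)), (328, np.float64(20.5)), (336, np.float64(20.8)), (344, np.float64(20.8)), (352, np.float64(22.2))]
0.055 [0.592, -0.183] [(0, np.float64(23.0)), (8, n
[... 297 characters left out ...]
 (136, np.float64(21.2)), (144, np.float64(21.6)), (152, np.float64(21.5)), (160, np.float64(21.6)), (168, np.float64(21.4)), (176, np.float64(22.9)), (184, np.float64(28.6)), (192, np.float64(34.3)), (200, np.float64(37.7)), (208, np.float64(37.7)), (216, np.float64(37.5)), (224, np.float64(37.3)), (232, np.float64(36.7)), (240, np.float64(34.5)), (248, np.float64(32.8)), (256, np.float64(31.1)), (264, np.float64(29.4)), (272, np.float64(27.8)), (280, np.float64(26.2)), (288, np.float64(24.3)), (296, np.float64(23.1)), (304, np.float64(21.7)), (312, np.float64(19.9)), (320, np.float64(19.6)), (328, np.float64(19.7)), (336, np.float64(19.7)), (344, np.float64(19.4)), (352, np.float64(20.9))]
```

View pics/c_cam.png

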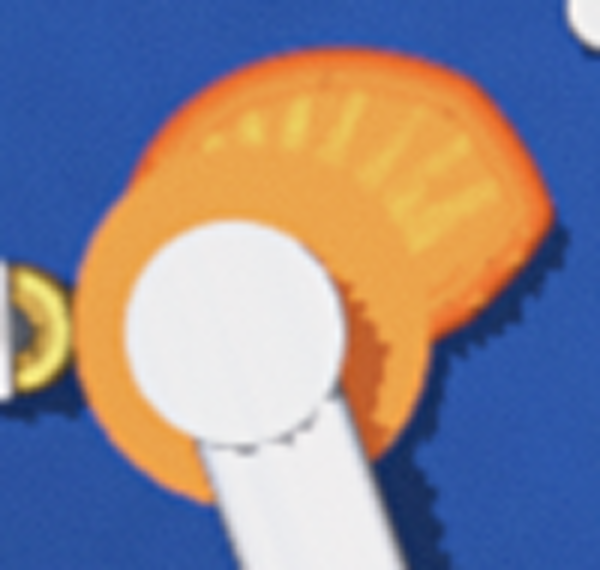

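```bash
python3 crank.py 4.5 6 .5928 -.1825 -0.7
```

```text
t 24.73 th 354.4 r 0.0645 Fr -1.62 Ft -3.41 Fz 5.36 z 0.0965 strain~0.32 mm gap 0.190
[[-0.0, 0.0002, -0.0008, 0], [-0.0001, 0.0004, -0.0017, 0], [-0.0001, 0.0005, -0.0025, 0], [-0.0002, 0.0007, -0.0033, 0], [-0.0002, 0.001, -0.0041, 0], [-0.0003, 0.0012, -0.0049, 0]]
```

Call:
{"op": "step_arm", "data": {"commands": [[0, 0.0002, -0.0008, 0], [0, 0.0004, -0.0017, 0], [0, 0.0005, -0.0025, 0], [0, 0.0007, -0.0033, 0], [0, 0.001, -0.0041, 0], [0, 0.0012, -0.0049, 0], [0, 0.0012, -0.0049, 0], [0, 0.0012, -0.0049, 0]]}}

```text
t: 25.4
tcp_pos: [0.6574, -0.1836, 0.0965]
tool_rot: [0.415, 0.551, -0.466, 0.553]
force: [-2.5, -2.8, 5.6]
finger_gap: 0.191
```

```bash
python3 crank.py 2 3 .5928 -.1825 -0.7
python3 - <<'E'
from h import *
snap('wrist','w14.png'); s=go(); p=cam('wrist')
a=cv2.imread('pics/w14.png')
cv2.imwrite('pics/c_w14.png',cv2.resize(a[260:400,130:350],None,fx=3.6,fy=3.6,interpolation=cv2.INTER_CUBIC))
M=R.from_quat(s['tool_rot']).as_matrix(); g=s['tcp_pos']-.019*M[:,0]; v=g[:2]-[.538,-.2182]; print('delta',[2*np.degrees(np.arcsin(np.hypot(*v)/2/r)) for r in (.065,.0655)])
E
```

```text
t 25.40 th 359.0 r 0.0646 Fr -2.46 Ft -2.82 Fz 5.62 z 0.0965 strain~0.49 mm gap 0.191
[[-0.0, -0.0, -0.0008, 0], [-0.0001, 0.0, -0.0015, 0], [-0.0001, 0.0002, -0.0023, 0]]
t 25.45 tcp [ 0.6574 -0.1836  0.0965] toolx [-0.043 -0.059 -0.997] jawyaw -77.08 F [-2.17 -3.59  4.79] T [-0.38  0.49  0.02] gap 0.193 q6 0.98
delta [np.float64(149.60848956941217), np.float64(146.538936315576)]
```

View pics/c_w14.png

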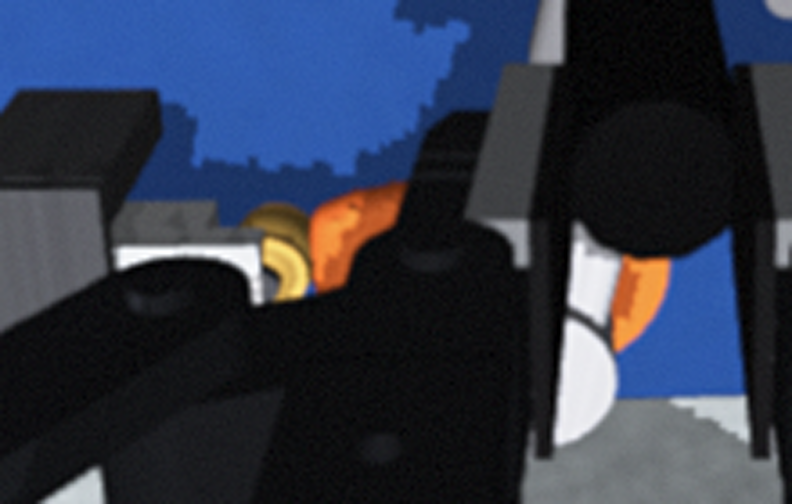

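Call:
{"op": "step_arm", "data": {"commands": [[0, 0, 0, 0], [0, 0, 0, 0], [0, 0, 0, 0]]}}

```text
t: 25.7
tcp_pos: [0.6574, -0.1832, 0.0965]
tool_rot: [0.415, 0.552, -0.466, 0.553]
force: [-2.4, -3.3, 5.6]
finger_gap: 0.188
```

```bash
python3 crank.py 2 3 .5928 -.1825 -0.7; python3 -c "
from h import *
go()"
```

```text
t 25.70 th 359.4 r 0.0646 Fr -2.36 Ft -3.37 Fz 5.59 z 0.0965 strain~0.47 mm gap 0.188
[[-0.0, -0.0001, -0.0008, 0], [-0.0001, -0.0, -0.0015, 0], [-0.0001, 0.0001, -0.0023, 0]]
t 25.70 tcp [ 0.6574 -0.1832  0.0965] toolx [-0.043 -0.058 -0.997] jawyaw -77.08 F [-2.39 -3.34  5.59] T [-0.37  0.48  0.02] gap 0.188 q6 0.98
```

Call:
{"op": "step_arm", "data": {"commands": [[0, -0.0002, 0.0005, 0], [0, -0.0004, 0.001, 0], [0, -0.0004, 0.001, 0]]}}

```text
t: 25.95
tcp_pos: [0.6573, -0.1834, 0.0965]
tool_rot: [0.415, 0.552, -0.466, 0.553]
force: [-1.6, -1.0, 5.6]
finger_gap: 0.196
```

```bash
python3 crank.py 2 3 .5928 -.1825 -0.7
```

```text
t 25.95 th 359.2 r 0.0645 Fr -1.57 Ft -1.01 Fz 5.64 z 0.0965 strain~0.31 mm gap 0.196
[[-0.0, 0.0, -0.0008, 0], [-0.0001, 0.0001, -0.0015, 0], [-0.0001, 0.0003, -0.0022, 0]]
```

Call:
{"op": "step_arm", "data": {"commands": [[0, 0, 0, 0], [0, 0, 0, 0]], "jaw": 0.014, "grip_force": 20}}

```text
t: 26.12
tcp_pos: [0.6574, -0.1831, 0.0965]
tool_rot: [0.416, 0.552, -0.466, 0.553]
force: [-2.6, -3.6, 5.2]
finger_gap: 0.189
```

Call:
{"op": "step_arm", "data": {"commands": [[0, 0, 0, 0], [0, 0, 0, 0]], "jaw": 0.0165}}

```text
t: 26.28
tcp_pos: [0.6574, -0.183, 0.0965]
tool_rot: [0.416, 0.552, -0.466, 0.553]
force: [-1.3, -2.7, 4.3]
finger_gap: 0.194
```

Call:
{"op": "step_arm", "data": {"commands": [[0, 0, 0, 0], [0, 0, 0, 0]], "jaw": 0.0175}}

```text
t: 26.45
tcp_pos: [0.6574, -0.183, 0.0964]
tool_rot: [0.416, 0.552, -0.466, 0.553]
force: [-2.7, -2.9, 5.2]
finger_gap: 0.211
```

Call:
{"op": "step_arm", "data": {"commands": [[0, 0, 0, 0], [0, 0, 0, 0]], "jaw": 0.0185}}

```text
t: 26.62
tcp_pos: [0.6574, -0.1831, 0.0961]
tool_rot: [0.416, 0.552, -0.466, 0.553]
force: [-0.9, -3.2, 3.5]
finger_gap: 0.215
```

```bash
python3 crank.py 2 3 .5928 -.1825 -0.7
```

```text
t 26.62 th 359.4 r 0.0646 Fr -0.90 Ft -3.24 Fz 3.49 z 0.0961 strain~0.18 mm gap 0.215
[[-0.0, -0.0, -0.0008, 0], [-0.0001, 0.0001, -0.0015, 0], [-0.0001, 0.0002, -0.0023, 0]]
```

Call:
{"op": "step_arm", "data": {"commands": [[0, 0, 0.0006, 0], [0, 0, 0.0006, 0]], "jaw": 0.0195}}

```text
t: 26.78
tcp_pos: [0.6576, -0.1833, 0.0959]
tool_rot: [0.416, 0.552, -0.466, 0.553]
force: [-2.6, -1.4, 1.4]
finger_gap: 0.229
```

Call:
{"op": "step_arm", "data": {"commands": [[0, 0, 0, 0], [0, 0, 0, 0]], "jaw": 0.0205}}

```text
t: 26.95
tcp_pos: [0.6581, -0.1829, 0.0955]
tool_rot: [0.416, 0.552, -0.465, 0.553]
force: [0.0, -1.2, 1.0]
finger_gap: 0.24
```

Call:
{"op": "step_arm", "data": {"commands": [[0, 0, 0, 0], [0, 0, 0, 0]], "jaw": 0.022}}

```text
t: 27.12
tcp_pos: [0.6582, -0.1822, 0.0951]
tool_rot: [0.416, 0.552, -0.465, 0.553]
force: [0.0, 0.0, -0.2]
finger_gap: 0.26
```

Call:
{"op": "step_arm", "data": {"commands": [[0, 0, 0.0005, 0], [0, 0, 0.001, 0], [0, 0, 0.0015, 0]], "jaw": 0.026}}

```text
t: 27.37
tcp_pos: [0.6584, -0.1832, 0.0948]
tool_rot: [0.416, 0.553, -0.465, 0.552]
force: [-0.1, -0.4, 1.1]
finger_gap: 0.304
```

Call:
{"op": "step_arm", "data": {"commands": [[0, 0, 0, 0], [0, 0, 0, 0]], "jaw": 0.032}}

```text
t: 27.53
tcp_pos: [0.6583, -0.183, 0.0947]
tool_rot: [0.417, 0.553, -0.465, 0.552]
force: [-0.5, -0.2, 0.4]
finger_gap: 0.373
```

Call:
{"op": "step_arm", "data": {"commands": [[0, 0, 0, 0], [0, 0, 0, 0], [0, 0, 0, 0]], "jaw": 0.042}}

```text
t: 27.78
tcp_pos: [0.6583, -0.183, 0.0947]
tool_rot: [0.417, 0.553, -0.465, 0.552]
force: [-0.3, 0.3, -1.1]
finger_gap: 0.494
```

```bash
python3 -c "
from h import *
go([.64,-.185,.2]); snap('wrist','w15.png')"
```

```text
t 27.78 tcp [ 0.6583 -0.183   0.0947] toolx [-0.043 -0.053 -0.998] jawyaw -77.10 F [-0.28  0.26 -1.12] T [ 0.04 -0.05 -0.07] gap 0.494 q6 0.98
shift [-0.1042 -0.0239  0.0023]
```

View pics/w15.png

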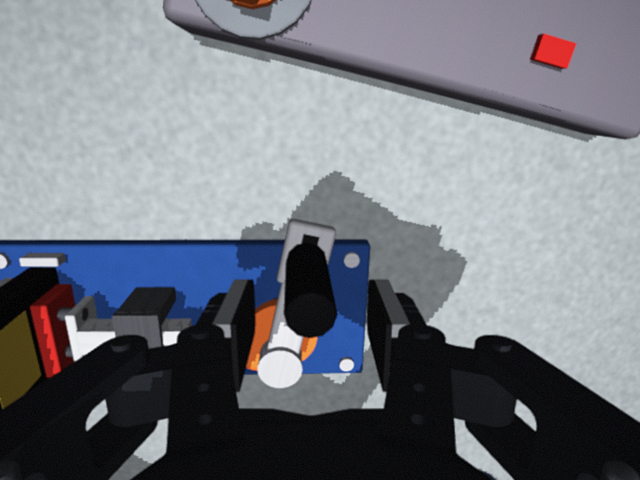

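Call:
{"op": "step_arm", "data": {"commands": [[-0.01, 0, 0, 0], [-0.025, 0, 0, 0], [-0.04, 0, 0, 0], [-0.06, 0, 0, 0], [-0.08, 0, 0, 0], [-0.1, 0, 0, 0], [-0.1, 0, 0, 0]]}}

```text
t: 28.42
tcp_pos: [0.6658, -0.1787, 0.2005]
tool_rot: [0.418, 0.549, -0.464, 0.556]
force: [1.1, -0.4, 1.4]
finger_gap: 0.489
```

Call:
{"op": "step_arm", "data": {"commands": [[-0.02, -0.04, 0.02, 0], [-0.03, -0.08, 0.02, 0], [-0.03, -0.11, 0.02, 0], [-0.03, -0.12, 0.02, 0], [-0.03, -0.12, 0.02, 0], [-0.03, -0.12, 0.02, 0]]}}

```text
t: 28.92
tcp_pos: [0.5546, -0.223, 0.2369]
tool_rot: [0.418, 0.549, -0.464, 0.556]
force: [0.0, -1.0, -0.1]
finger_gap: 0.496
```

Run:
```python
from h import *
s=go(); p=cam('wrist'); np.save('p16.npy',p,allow_pickle=True); snap('wrist','w16.png'); snap('side','s16.png')
a=cv2.imread('pics/s16.png'); cv2.imwrite('pics/c_s16.png',cv2.resize(a[160:300,280:400],None,fx=4.2,fy=4.2,interpolation=cv2.INTER_CUBIC))
```

```text
t 28.92 tcp [ 0.5546 -0.223   0.2369] toolx [-0.032 -0.057 -0.998] jawyaw -77.15 F [ 0.04 -0.99 -0.09] T [ 0.04 -0.01  0.02] gap 0.496 q6 0.84
```

View pics/w16.png

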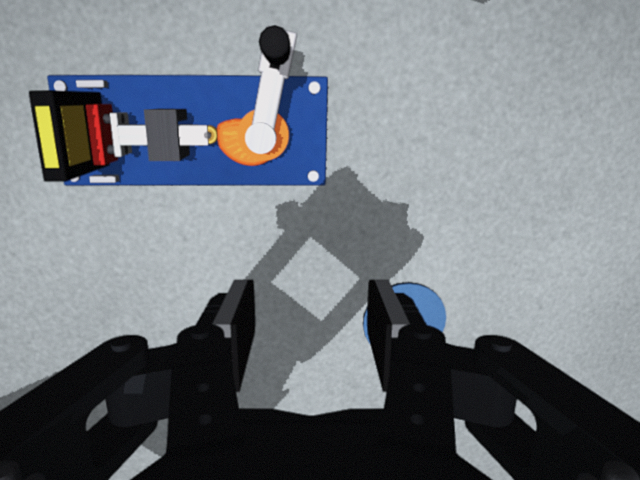

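View pics/c_s16.png

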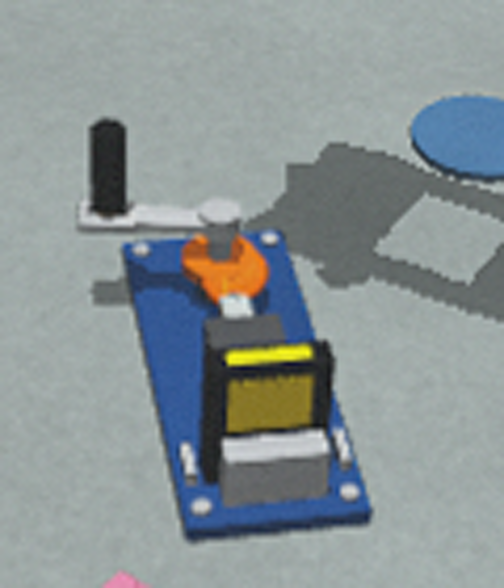

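Now I'll check where the roller sits on the cam.

Run:
```python
from h import *
p=np.load('p16.npy',allow_pickle=True).item()
a=cv2.imread('pics/w16.png'); cv2.imwrite('pics/c_w16.png',cv2.resize(a[85:185,195:305],None,fx=6,fy=6,interpolation=cv2.INTER_CUBIC))
hsv=cv2.cvtColor(a,cv2.COLOR_BGR2HSV)
m=cv2.inRange(hsv,(5,120,120),(19,255,255)); m[:,:214]=0;m[:,300:]=0;m[:100]=0;m[180:]=0
m=cv2.morphologyEx(m,cv2.MORPH_CLOSE,np.ones((5,5)))
c=max(cv2.findContours(m,0,cv2.CHAIN_APPROX_NONE)[0],key=cv2.contourArea)[:,0]
z=.048
for C in ([.592,-.183],[.5928,-.1819]):
    P=np.array([onz(p,u,z)[:2] for u in c.astype(float)])
    v=P-C; r=np.hypot(*v.T)*1000; th=(np.degrees(np.arctan2(v[:,1],v[:,0]))-101.95+180)%360-180
    print(C,[(t,float(round(r[abs(th-t)<3].max(),1))) for t in range(-60,120,5) if (abs(th-t)<3).any()])
for C in ([.592,-.183],): 
    h=onz(p,(275,38),.126); v=h[:2]-C; print('handle',h,np.hypot(*v),np.degrees(np.arctan2(v[1],v[0])))
```

```text
[0.592, -0.183] [(-60, 20.6), (-55, 20.7), (-50, 20.4), (-45, 20.4), (-40, 20.6), (-35, 23.3), (-30, 26.9), (-25, 29.5), (-20, 33.7), (-15, 36.5), (-10, 37.8), (-5, 38.5), (0, 37.8), (5, 38.2), (10, 38.2), (15, 37.5), (20, 36.7), (25, 36.1), (30, 35.0), (35, 33.7), (40, 32.7), (45, 31.9), (50, 31.3), (55, 30.3), (60, 29.1), (65, 27.9), (70, 26.8), (75, 25.9), (80, 25.5), (85, 24.2), (90, 24.0), (95, 23.1), (100, 22.4), (105, 21.8), (110, 21.7), (115, 21.5)]
[0.5928, -0.1819] [(-60, 19.4), (-55, 19.4), (-50, 19.1), (-45, 19.0), (-40, 19.1), (-35, 21.3), (-30, 24.9), (-25, 27.6), (-20, 31.2), (-15, 34.6), (-10, 36.8), (-5, 37.5), (0, 37.5), (5, 37.3), (10, 37.4), (15, 37.2), (20, 36.7), (25, 35.7), (30, 35.0), (35, 34.5), (40, 33.2), (45, 32.5), (50, 31.9), (55, 30.6), (60, 29.7), (65, 29.1), (70, 28.0), (75, 27.1), (80, 26.5), (85, 25.2), (90, 25.0), (95, 24.2), (100, 23.5), (105, 23.0), (110, 23.0), (115, 22.8)]
handle [ 0.65837042 -0.18324091  0.126     ] 0.06637085855109122 -0.2079687581564998
```

View pics/c_w16.png

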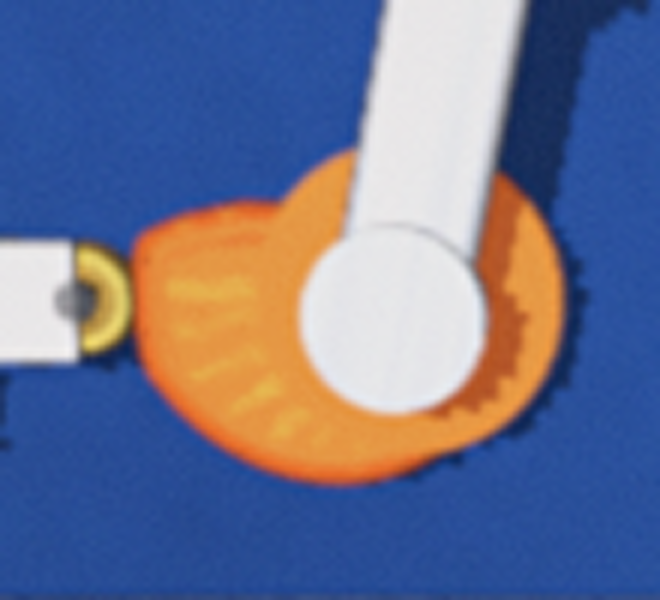

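The roller sits mid-dwell: cam radius is about 38 mm from -10° to +12° around the contact point. I'll take one last look at the whole scene, then hand in.

Run:
```python
from h import *
go(); snap('top','t17.png');
```

```text
t 29.02 tcp [ 0.5556 -0.2228  0.2364] toolx [-0.033 -0.057 -0.998] jawyaw -77.06 F [ 0.35  1.06 -0.5 ] T [0.03 0.04 0.04] gap 0.491 q6 0.84
```

View pics/t17.png

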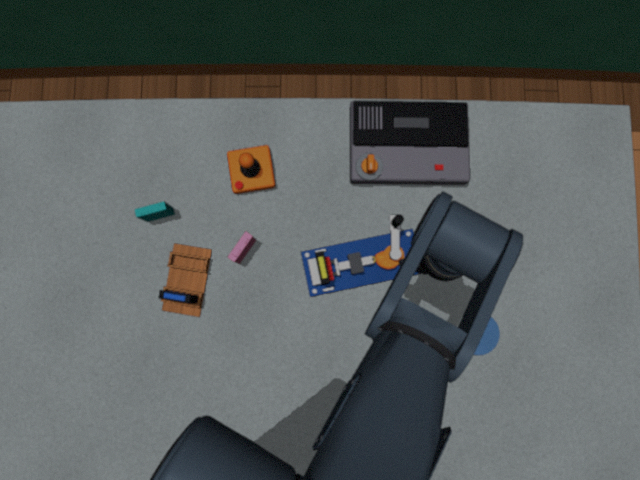

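The yellow cartridge is clamped in the nest (≈(322,268)). The blue cartridge, joystick and look-alikes are where they started, the visible part of the coaster is in place, and the robot touches nothing.

```bash
python3 -c "
from h import *
print(manip.sign_off())"
```

```text
the job is handed in; nothing more can be done
None
```

The job is handed in, at about 29 s on the robot's clock. I lifted the yellow-labelled cartridge out of the rack, stood it in the nest and let it go. I then turned the crank counter-clockwise by about 147° and opened the fingers in small steps.

**Force while cranking:** the force along the handle's path rose to about 11 N, then fell to a plateau. The side force I read between moves stayed at or below about 3 N, which is about 0.6 mm of strain.

**Last checks:**
- **Cam:** the roller sits near the middle of the flat dwell, with the dwell reaching from about −10° to +12° around the contact point.
- **Jaw:** the red jaw holds the upright cartridge against the backstop.
- **Crank:** it stayed put after release, and the tool force was about zero with the arm raised clear.
- **Other objects:** the blue cartridge, the joystick and the look-alikes are where they were. The coaster was partly hidden by the arm in the last top view, but nothing went near it.

**What disagreed:**
- The plateau force read 3 to 4 N while driving, not the stated 1 to 2 N, so I used the camera to confirm the dwell.
- The tool was tilted about 4° by the cranking load, and the tilt remained at hand-in.

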